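Right the drip tray under the bench shelf and stand the jar in it

TASK

The steel drip tray lies upside down, half under the low bench shelf. Turn it right way up there without pulling it out from under the shelf or knocking the shelf, leaving it resting flat, still about half under and pointing in as before (it may end up further along the shelf); then gently stand the small amber jar upright in its open front half. Keep the jar upright and leave the bottles, beaker and box where they are.

Things in the scene. Friction and masses are not known exactly. Their poses are not given: they have to be found in the camera images.
- shelf: low fixed bench shelf: grey board 200 (x) x 450 (y) x 14 mm on four 16 mm square aluminium corner posts; underside of the board 110 mm above the bench, top 124 mm, a 30 mm high kerb along its back edge. Origin on the bench under the centre of the board; its x axis points away from the robot, so the open front edge is at x = -100 mm; 414 mm free between the posts. Two loose bottles stand on its back half.
- tray_mid (a point): centre (half-way up) of the loose bare-steel drip tray, 200 (x) x 80 (y) x 50 mm deep, walls and bottom 4 mm, about 0.35 kg, open on one side. It starts upside down, about half its length under the shelf. Its z axis points out through the closed bottom: up at the start, down once the tray is right way up. Its long axis x points in under the shelf.
- tray_handle (a point): centre of the bar of the tray's only handle: round, 10 mm, along the tray's x, 54 mm clear between its stubs, on the tray's +y side near the front, ahead of the shelf. In the tray's frame x -65, y +78, z 0 mm from tray_mid: 25 mm above the bench either way up; 33 mm gap between bar and wall. Rigid: gripped firmly the tray turns with the gripper, gripped lightly the bar can turn in the pads.
- jar_mid (a point): centre (half-way up) of the loose amber glass jar with white cap, 50 mm diameter, 110 mm tall, 0.25 kg, standing on the bench to the left or right in front of the shelf (the other amber one, on the other side, is the tall bottle: 64 mm diameter, 190 mm). z axis is the jar's axis, up.
- tall_bottle: bystander: loose amber bottle with a label, 64 mm diameter, 190 mm tall; origin under its base.
- shelf_bottle_a: bystander: white bottle 60 mm diameter, 140 mm tall, on the shelf; origin under its base.
- shelf_bottle_b: bystander: clear jar 72 mm diameter, 100 mm tall, on the shelf; origin under its base.
- beaker: bystander: empty glass beaker, 70 mm diameter, 90 mm tall, to the left of the shelf; origin under its base.
- vial_box: bystander: cardboard divided box 120 x 160 x 50 mm, to the right of the shelf; origin under its base.
- tray: the same tray; origin at the middle of its open side's rim plane, axes as tray_mid. Rolled about its long axis away from the handle it balances about 55 degrees from upside down, then settles stably on its side wall (handle on top, bar 118 mm up), and goes over on to its bottom after about 25 degrees more; its edges can slide on the bench.
- jar: the same jar; origin under its base.
Not all that is in view belongs to the job. Leave any red look-alike of the tray alone.

How it is judged:
By the outcome, as a careful person would: the job done as asked, in the order asked, and still so for the second after the job is handed in, with the robot touching nothing.
It also fails if it takes over 69 s, if anything falls off the work surface, if the arm or the gripper's body presses on something with over 40 N, if the wrist force passes 120 N, or if a joint passes its speed limit or range.

ROBOT

A 6-joint arm with a two-finger parallel gripper is mounted at the origin on the work surface. World frame = base frame: x ahead of the robot, y to its left, z up, the work surface at z = 0. Lengths are in m, angles in rad, forces in N, time in s.
With the tool pointing down it reaches from about 0.225 to 0.875 m from the base axis. Payload 3.4 kg.
Tool frame: the origin (TCP) lies at the very end of the fingers, on their centre line; the grasp point (between the pads) lies 19 mm behind it; z points along the fingers, y is the direction in which the jaws open and shut (so a half turn about z gives the same grasp; the last joint's range is limited). The gripper opens to 85 mm and grips with 20 to 120 N. Pads are 22 mm wide; open, the fingers measure 114 mm over their backs; the gripper's body (76 mm by 85 mm) begins 54 mm behind the grasp point. The pads swing forward as they close: fully open they stand 13 mm farther back than shut.
Start: joints at [-1.461, 0.276, 1.505, -0, 1.361, -0.121], TCP at [0.132, -0.56, 0.231] pointing down, gripper open.
Joint ranges: [-2.89, 2.89], [-0.75, 2.08], [0.22, 2.7], [-1.18, 4.32], [0.11, 2.71], [-2.7, 2.7]. Speed limits (rad/s): [2.57, 2.57, 3.14, 3.14, 3.14, 3.14].

INTERFACE

Orientations are given as a 3x3 rotation matrix whose columns are the frame's x, y, z axes.
In Python, from bench import * gives the robot as it stands. The module is installed in compiled form; this text tells all that it offers.
- The arm moves only by the shell command python3 -m creep 'ROWS' [FORCE]. ROWS is JSON, a list of rows, each an object of numbers: "dx", "dy", "dz": the shift along the world's x, y, z in m; "turn": the turn about the world's z in degrees; "gripper": the gripper command: -1 is fully open, 1 is shut, values between are in proportion. In form: [{"dx": .., "dy": .., "dz": .., "turn": .., "gripper": ..}, ...]. A call has 1 to 20 rows; each row shifts and turns the pose as measured when the row begins; what a row does not reach is not made up. A row lasts 1/10 s, in which the tool goes at most 50 mm and 8.59 degrees, less where a joint would pass 70% of its speed; a pose out of reach is approached as far as the arm can. A call is refused whole if a number of a shift passes 0.05 or a number of a turn 8.59, either way. A call with a gripper value outside its range is refused whole. The fingers move at their own pace and stop on an object; FORCE is the grip in N (left out, the last holds). Time passes only in rows, so rows that do not move let the fingers close. It gives the time, the measured TCP pose, the force and the opening at its end, in the units of the state.
- observe(): the state, without advancing time (a new reading comes with each control period).
- capture(name): name is "scene" or "top" or "wrist"; returns a dict with "frame" (480x640x3 uint8, blue, green, red), "z_map" (480x640 float32, m along the optical axis (not along the pixel's ray), 0 where there is no reading), "mtx" (3x3 intrinsics, pixels), "R" (3x3) and "t" (3): a world point X has camera coordinates R X + t. Camera axes: x right, y down, z forward; pixel columns grow to the right and rows downward; lengths in m; the calibration is good to about 2 mm. A picture is of the moment at which its call begins.
- sign_off(): hands the job in, once; it reports no verdict.
The state is a dict: "time_s": time; "joints": joint angles; "qvel": joint speeds; "effort": joint torques, N m; "tcp_pos": TCP position; "orientation": TCP orientation; "wrist_force": force on the tool from outside, world axes, zero at the start; "wrist_torque": the same for the moment, N m; "width": opening from 0.0 (shut) to 1.0 (fully open).
Only numpy, scipy, OpenCV 4.12 (cv2) and the standard library are available. Lean on these libraries where they do the work, as an engineer would, in place of code of your own. Each camera call takes 0.05 s, during which the arm holds its last target.

## Working session

There is one attempt and no reset: what is moved stays moved. The work goes in short steps, Python scripts to look and compute and a shell command to move; the robot and the scene stay as the last step left them, time stands still between calls to the robot, and variables do not carry over. Pictures are saved under pics/ and viewed, and the job is handed in when it is done.

```bash
mkdir -p pics; cat > h.py <<'E'
from bench import *
import numpy as np, cv2
def ray(c,u,v,z):
    K,R,t=c["mtx"],np.array(c["R"]),np.array(c["t"]).ravel()
    o=-R.T@t; d=R.T@np.linalg.inv(K)@np.array([u,v,1.]); s=(z-o[2])/d[2]; return o+s*d
def pts(c):
    K,R,t=np.array(c["mtx"]),np.array(c["R"]),np.array(c["t"]).ravel(); z=c["z_map"]
    v,u=np.mgrid[0:480,0:640]; P=np.stack([(u-K[0,2])/K[0,0]*z,(v-K[1,2])/K[1,1]*z,z],-1)
    return (P-t)@R
def proj(c,X):
    p=np.array(c["mtx"])@(np.array(c["R"])@np.array(X)+np.array(c["t"]).ravel()); return p[:2]/p[2]
E
python3 - <<'E'
from h import *
for n in ("scene","top"):
    c=capture(n); cv2.imwrite(f"pics/{n}0.png",c["frame"]); np.savez(f"{n}0.npz",**c)
    R=np.array(c["R"]);print(n,-R.T@np.array(c["t"]).ravel(),R[2])
s=observe();print(s["time_s"],s["orientation"],s["wrist_force"])
E
```

```text
scene [1.01484785 0.76689984 0.720623  ] [-0.46498697 -0.68698552 -0.55842459]
top [ 4.02872308e-01 -1.07027880e-03  1.28714273e+00] [ 0.09196181 -0.00803586 -0.99573011]
0.1 [[ 9.73497310e-01  2.28698394e-01 -1.81908140e-04]
 [ 2.28698358e-01 -9.73495772e-01  1.74464634e-03]
 [ 2.21911011e-04 -1.74001062e-03 -9.99998462e-01]] [ 0.36125296 -0.14592476  0.63049408]
```

View pics/scene0.png

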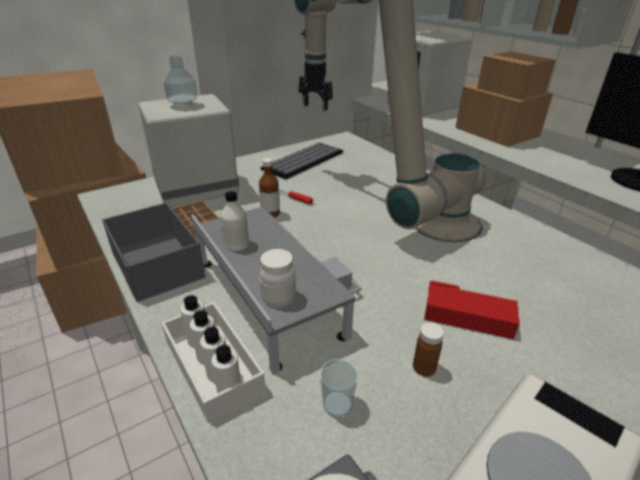

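View pics/top0.png

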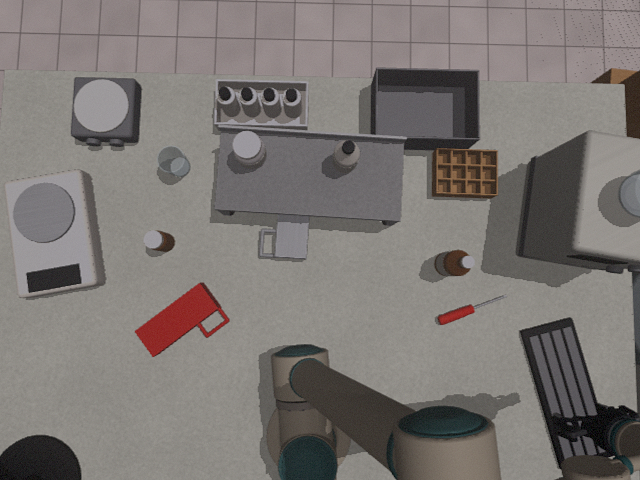

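```bash
python3 - <<'E'
from h import *
c=dict(np.load("top0.npz"))
f=c["frame"]
cv2.imwrite("pics/z1.png",np.hstack([cv2.resize(f[190:290,200:330],(520,400),interpolation=cv2.INTER_CUBIC),cv2.resize(f[210:280,130:200],(280,280),interpolation=cv2.INTER_CUBIC).repeat(1,0)[:280].copy() if 0 else cv2.resize(f[200:270,125:174],(280,400),interpolation=cv2.INTER_CUBIC)]))
P=pts(c)
np.set_printoptions(precision=3,suppress=True,linewidth=160)
for p in [(292,240),(292,225),(263,243),(268,243),(300,200),(152,240)]: print(p,P[p[1],p[0]])
# heights
z=P[...,2]
m=((z>0.04)&(z<0.058)); m[:, :274]=0; m[:,315:]=0; m[:215]=0;m[265:]=0
n,l,st,ce=cv2.connectedComponentsWithStats(m.astype(np.uint8)); print(st)
q=P[m]; print(q.min(0),q.max(0))
r=cv2.minAreaRect(q[:,:2].astype(np.float32)); print(r, cv2.boxPoints(r))
# shelf
ms=((z>0.112)&(z<0.135)&(P[...,0]>.3)); qs=P[ms]; 
n,l,st,ce=cv2.connectedComponentsWithStats(ms.astype(np.uint8)); k=1+st[1:,4].argmax(); r=cv2.minAreaRect(P[l==k][:,:2].astype(np.float32)); print("shelf",r,cv2.boxPoints(r))
# handle
mh=(z>0.015)&(z<0.04); mh[:,:255]=0;mh[:,276:]=0;mh[:222]=0;mh[265:]=0
print("handle",P[mh].shape,P[mh].min(0),P[mh].max(0))
for nm,(u0,u1,v0,v1) in dict(jar=(135,180,220,260),bot=(430,480,240,285)).items():
    mj=np.zeros_like(m); mj[v0:v1,u0:u1]=1; mj&=z>.03; q=P[mj]; t=q[q[:,2]>q[:,2].max()-.008]; print(nm,q[:,2].max(),t.mean(0),t.min(0),t.max(0))
E
```

```text
(292, 240) [ 0.403 -0.001  1.287]
(292, 225) [0.533 0.053 0.051]
(263, 243) [0.487 0.128 0.031]
(268, 243) [0.489 0.118 0.   ]
(300, 200) [0.586 0.032 0.124]
(152, 240) [0.483 0.388 0.109]
[[     0      0    640    480 305870]
 [   275    215     34     44   1330]]
[0.449 0.012 0.042] [0.559 0.095 0.057]
((0.5052673816680908, 0.05323757603764534), (0.08001452684402466, 0.10887465626001358), 87.32733917236328) [[0.449 0.016]
 [0.558 0.011]
 [0.562 0.091]
 [0.453 0.096]]
shelf ((0.6477107405662537, 0.009978532791137695), (0.45151036977767944, 0.1964888721704483), 87.53147888183594) [[ 0.54  -0.211]
 [ 0.736 -0.22 ]
 [ 0.756  0.231]
 [ 0.559  0.24 ]]
handle (197, 3) [0.451 0.096 0.022] [0.526 0.138 0.038]
jar 1.2871427315388009 [ 0.403 -0.001  1.287] [ 0.403 -0.001  1.287] [ 0.403 -0.001  1.287]
bot 1.2871427315388009 [ 0.403 -0.001  1.287] [ 0.403 -0.001  1.287] [ 0.403 -0.001  1.287]
```

View pics/z1.png

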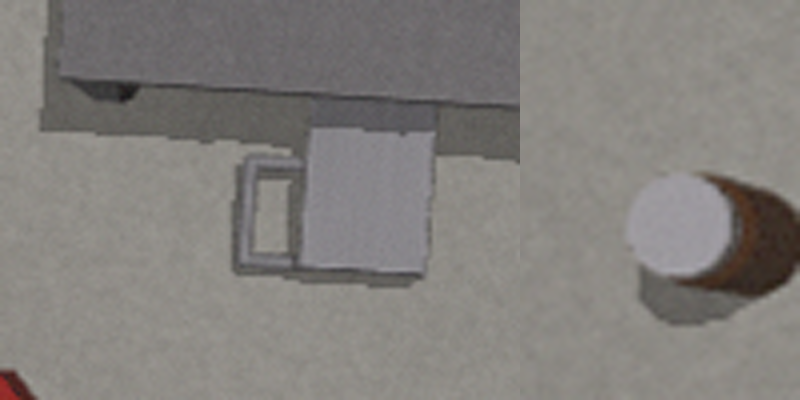

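The tray is the grey one at (292,240); the red look-alike at (185,320) is left alone. Of the two amber containers, the jar has its white cap at (157,240) and a measured top of 109 mm. The taller, labelled one at (455,263) is the tall bottle. The handle bar is at about (0.489, 0.132), with the tray yawed −2.6°.

```bash
python3 -m creep '[{"dx":0.022,"dy":0.043,"dz":0,"turn":-1,"gripper":-1},{"dx":0.022,"dy":0.043,"turn":-1},{"dx":0.022,"dy":0.043,"turn":-1},{"dx":0.022,"dy":0.043,"turn":-1},{"dx":0.022,"dy":0.043,"turn":-1},{"dx":0.022,"dy":0.043,"turn":-1},{"dx":0.022,"dy":0.043,"turn":-1},{"dx":0.022,"dy":0.043,"turn":-1},{"dx":0.022,"dy":0.043,"turn":-1},{"dx":0.022,"dy":0.043,"turn":-1},{"dx":0.022,"dy":0.043,"turn":-1},{"dx":0.022,"dy":0.043,"turn":-1},{"dx":0.022,"dy":0.043,"turn":-1},{"dx":0.022,"dy":0.043,"turn":-1},{"dx":0.022,"dy":0.043,"turn":-1},{"dx":0.022,"dy":0.043,"turn":-1}]' 20
```

```text
$[1]: bad value
```

```bash
python3 -m creep '[{"dx":0.022,"dy":0.043,"dz":0,"turn":-1,"gripper":-1},{"dx":0.022,"dy":0.043,"dz":0,"turn":-1,"gripper":-1},{"dx":0.022,"dy":0.043,"dz":0,"turn":-1,"gripper":-1},{"dx":0.022,"dy":0.043,"dz":0,"turn":-1,"gripper":-1},{"dx":0.022,"dy":0.043,"dz":0,"turn":-1,"gripper":-1},{"dx":0.022,"dy":0.043,"dz":0,"turn":-1,"gripper":-1},{"dx":0.022,"dy":0.043,"dz":0,"turn":-1,"gripper":-1},{"dx":0.022,"dy":0.043,"dz":0,"turn":-1,"gripper":-1},{"dx":0.022,"dy":0.043,"dz":0,"turn":-1,"gripper":-1},{"dx":0.022,"dy":0.043,"dz":0,"turn":-1,"gripper":-1},{"dx":0.022,"dy":0.043,"dz":0,"turn":-1,"gripper":-1},{"dx":0.022,"dy":0.043,"dz":0,"turn":-1,"gripper":-1},{"dx":0.022,"dy":0.043,"dz":0,"turn":-1,"gripper":-1},{"dx":0.022,"dy":0.043,"dz":0,"turn":-1,"gripper":-1},{"dx":0.022,"dy":0.043,"dz":0,"turn":-1,"gripper":-1},{"dx":0.022,"dy":0.043,"dz":0,"turn":-1,"gripper":-1}]' 20; cat > st.py <<'E'
from h import *
np.set_printoptions(precision=4,suppress=True)
s=observe();o=np.array(s["orientation"])
print(round(s["time_s"],2),np.array(s["tcp_pos"]),"yaw",round(float(np.degrees(np.arctan2(o[1][0],o[0][0]))),2),"F",np.array(s["wrist_force"]),"T",np.array(s["wrist_torque"]),"w",round(float(s["width"]),3),np.array(s["joints"]))
E
python3 st.py
```

```text
time_s: 1.7
tcp_pos: [0.4845, 0.1507, 0.2252]
orientation: [[0.997, -0.072, 0.002], [-0.072, -0.997, 0.002], [0.002, -0.002, -1.0]]
wrist_force: [1.7, 0.3, -0.7]
width: 0.997
1.7 [0.4845 0.1507 0.2252] yaw -4.13 F [ 1.6768  0.3236 -0.674 ] T [-0.0548 -0.0013 -0.0449] w 0.997 [0.1633 0.1762 1.6555 0.0015 1.3075 1.8059]
```

```bash
python3 -m creep '[{"dx":0.003,"dy":-0.018,"dz":-0.03,"turn":1.5,"gripper":0.15},{"dx":0,"dy":0,"dz":-0.04,"turn":0,"gripper":0.15},{"dx":0,"dy":0,"dz":-0.04,"turn":0,"gripper":0.15},{"dx":0,"dy":0,"dz":-0.02,"turn":0,"gripper":0.15},{"dx":0,"dy":0,"dz":0,"turn":0,"gripper":0.15}]' 20; python3 st.py; python3 - <<'E'
from h import *
c=capture("wrist"); cv2.imwrite("pics/w1.png",c["frame"])
E
```

```text
time_s: 2.2
tcp_pos: [0.4902, 0.1426, 0.0906]
orientation: [[1.0, -0.03, 0.006], [-0.03, -1.0, 0.005], [0.006, -0.006, -1.0]]
wrist_force: [-0.3, -0.3, -0.0]
width: 0.425
2.2 [0.4902 0.1426 0.0906] yaw -1.7 F [-0.2876 -0.2976 -0.0147] T [-0.0113 -0.0046  0.0129] w 0.425 [0.1434 0.2994 1.8581 0.0054 0.9769 1.7408]
```

View pics/w1.png

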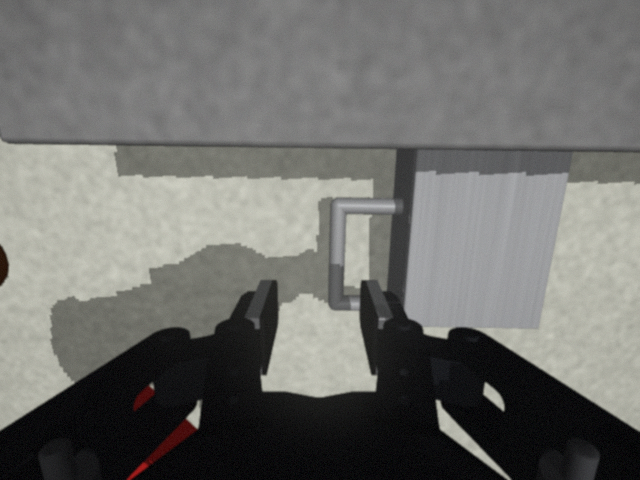

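```bash
python3 - <<'E'
from h import *
np.set_printoptions(precision=4,suppress=True)
c=capture("wrist"); P=pts(c)
for v in (215,230,245,260,275):
    r=P[v,320:350]; k=(r[:,2]>.02)&(r[:,2]<.04); print(v,r[k].mean(0),r[k][:,2].max())
print(P[200,355:395:10])
m=(P[...,2]>.044)&(P[...,2]<.056); m[:160]=0;m[320:]=0;m[:,:400]=0; q=P[m]; print(q.min(0),q.max(0), cv2.boxPoints(cv2.minAreaRect(q[:,:2].astype(np.float32))))
E
```

```text
215 [0.517  0.1309 0.0285] 0.03018198436182029
230 [0.5077 0.131  0.0284] 0.030696550619974252
245 [0.4982 0.1318 0.0284] 0.02994191374575266
260 [0.4885 0.1319 0.0283] 0.03001871163581855
275 [0.4786 0.1324 0.0285] 0.03038482726642932
[[0.5256 0.1202 0.0272]
 [0.5254 0.1142 0.0272]
 [0.5251 0.1081 0.0264]
 [0.5252 0.1024 0.0281]]
[0.4556 0.0104 0.044 ] [0.5489 0.0949 0.0518] [[0.4544 0.014 ]
 [0.5465 0.0102]
 [0.5499 0.0916]
 [0.4578 0.0954]]
```

```bash
python3 -m creep '[{"dx":0,"dy":-0.01,"dz":0,"turn":-0.8,"gripper":0.15},{"dx":0,"dy":0,"dz":0,"turn":0,"gripper":0.15},{"dx":0,"dy":0,"dz":-0.03,"turn":0,"gripper":0.15},{"dx":0,"dy":0,"dz":0,"turn":0,"gripper":0.15}]' 20; python3 st.py
```

```text
time_s: 2.7
tcp_pos: [0.4973, 0.1316, 0.0689]
orientation: [[0.999, -0.046, 0.025], [-0.046, -0.999, 0.007], [0.024, -0.009, -1.0]]
wrist_force: [-0.9, -0.2, -0.5]
width: 0.425
2.7 [0.4973 0.1316 0.0689] yaw -2.66 F [-0.9319 -0.1745 -0.5194] T [0.0036 0.0945 0.0259] w 0.425 [0.1203 0.3223 1.8915 0.0055 0.9022 1.734 ]
```

```bash
python3 -m creep '[{"dx":-0.006,"dy":0,"dz":0,"turn":0,"gripper":0.15},{"dx":0,"dy":0,"dz":0,"turn":0,"gripper":0.15},{"dx":0,"dy":0,"dz":0,"turn":0,"gripper":0.15}]' 20; python3 st.py
```

```text
time_s: 3.0
tcp_pos: [0.4934, 0.1316, 0.0728]
orientation: [[0.998, -0.047, 0.031], [-0.047, -0.999, 0.008], [0.031, -0.01, -0.999]]
wrist_force: [-0.3, 0.1, 0.4]
width: 0.423
3.0 [0.4934 0.1316 0.0728] yaw -2.72 F [-0.3262  0.0791  0.4112] T [0.0327 0.0164 0.0045] w 0.423 [0.121  0.3096 1.8998 0.0057 0.9002 1.7356]
```

```bash
python3 -m creep '[{"dx":-0.003,"dy":0,"dz":-0.02,"turn":0,"gripper":0.15},{"dx":-0.003,"dy":0,"dz":-0.02,"turn":0,"gripper":0.15}]' 20; python3 st.py;  python3 -m creep '[{"dx":0,"dy":0,"dz":0,"turn":0,"gripper":0.15}]' 20
```

```text
time_s: 3.2
tcp_pos: [0.4918, 0.1322, 0.0366]
orientation: [[0.998, -0.047, 0.043], [-0.047, -0.999, 0.01], [0.043, -0.012, -0.999]]
wrist_force: [-0.3, 0.8, -1.0]
width: 0.425
3.2 [0.4918 0.1322 0.0366] yaw -2.71 F [-0.2525  0.8027 -0.9958] T [ 0.0293  0.0709 -0.0274] w 0.425 [0.1227 0.351  1.9553 0.0062 0.7913 1.7364]
time_s: 3.3
tcp_pos: [0.4901, 0.1321, 0.0355]
orientation: [[0.998, -0.047, 0.04], [-0.047, -0.999, 0.009], [0.039, -0.011, -0.999]]
wrist_force: [-0.9, 0.3, -0.2]
width: 0.423
```

```bash
python3 -m creep '[{"dx":-0.002,"dy":0,"dz":-0.015,"turn":0,"gripper":0.15},{"dx":-0.001,"dy":0,"dz":-0.01,"turn":0,"gripper":0.15},{"dx":0,"dy":0,"dz":0,"turn":0,"gripper":0.15}]' 20; python3 st.py
```

```text
time_s: 3.6
tcp_pos: [0.49, 0.1326, 0.0129]
orientation: [[0.998, -0.046, 0.045], [-0.047, -0.999, 0.01], [0.045, -0.012, -0.999]]
wrist_force: [-0.6, 0.3, 0.2]
width: 0.421
3.6 [0.49   0.1326 0.0129] yaw -2.69 F [-0.6104  0.2608  0.1719] T [-0.0261 -0.021  -0.0196] w 0.421 [0.124  0.383  1.9868 0.0067 0.7254 1.7365]
```

```bash
 python3 - <<'E'
from h import *
c=capture("wrist"); cv2.imwrite("pics/w2.png",c["frame"])
E
```

```text
(no output)
```

View pics/w2.png

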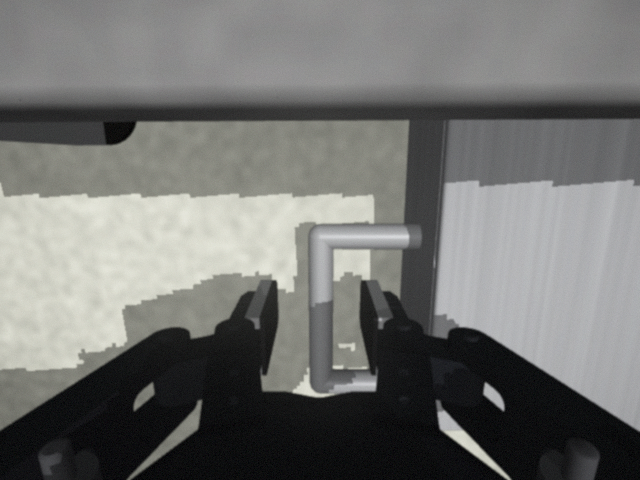

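The bar (column 320) is centred between the pads, between its two stubs. Now I lower slightly and close lightly.

```bash
python3 -m creep '[{"dx":0,"dy":0,"dz":-0.006,"turn":0,"gripper":0.15},{"dx":0,"dy":0,"dz":0,"turn":0,"gripper":1},{"dx":0,"dy":0,"dz":0,"turn":0,"gripper":1},{"dx":0,"dy":0,"dz":0,"turn":0,"gripper":1},{"dx":0,"dy":0,"dz":0,"turn":0,"gripper":1},{"dx":0,"dy":0,"dz":0,"turn":0,"gripper":1}]' 20; python3 st.py
```

```text
time_s: 4.25
tcp_pos: [0.4926, 0.1329, 0.0091]
orientation: [[0.998, -0.046, 0.051], [-0.047, -0.999, 0.011], [0.05, -0.013, -0.999]]
wrist_force: [-0.4, -0.3, -1.3]
width: 0.107
4.25 [0.4926 0.1329 0.0091] yaw -2.69 F [-0.4023 -0.3448 -1.2614] T [-0.0053  0.0018  0.0046] w 0.107 [0.124  0.3896 1.9895 0.0067 0.7107 1.7364]
```

```bash
python3 -m creep '[{"dx":-0.001,"dy":-0.002,"dz":0.008,"turn":0,"gripper":1},{"dx":-0.001,"dy":-0.002,"dz":0.008,"turn":0,"gripper":1},{"dx":-0.001,"dy":-0.003,"dz":0.008,"turn":0,"gripper":1},{"dx":-0.001,"dy":-0.003,"dz":0.008,"turn":0,"gripper":1},{"dx":0,"dy":0,"dz":0,"turn":0,"gripper":1}]' 20; python3 st.py; python3 - <<'E'
from h import *
c=capture("scene"); cv2.imwrite("pics/s2.png",cv2.resize(c["frame"][180:330,240:440],(800,600)))
c=capture("wrist"); cv2.imwrite("pics/w3.png",c["frame"])
E
```

```text
time_s: 4.75
tcp_pos: [0.4878, 0.122, 0.044]
orientation: [[0.998, -0.046, 0.051], [-0.047, -0.999, 0.011], [0.05, -0.013, -0.999]]
wrist_force: [0.4, 0.0, -2.8]
width: 0.107
4.75 [0.4878 0.122  0.044 ] yaw -2.69 F [ 0.4099  0.0183 -2.7761] T [0.14   0.0874 0.0098] w 0.107 [0.1026 0.33   1.9662 0.0079 0.7941 1.7147]
```

View pics/s2.png

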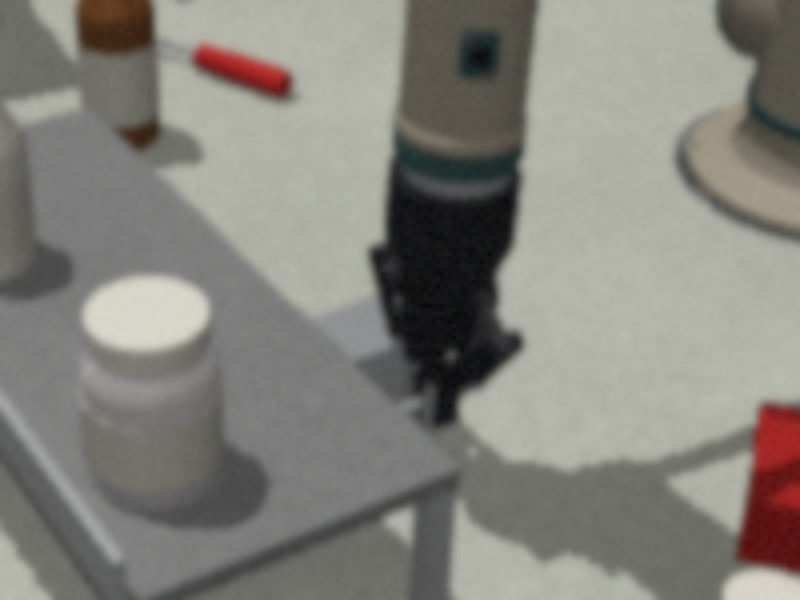

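View pics/w3.png

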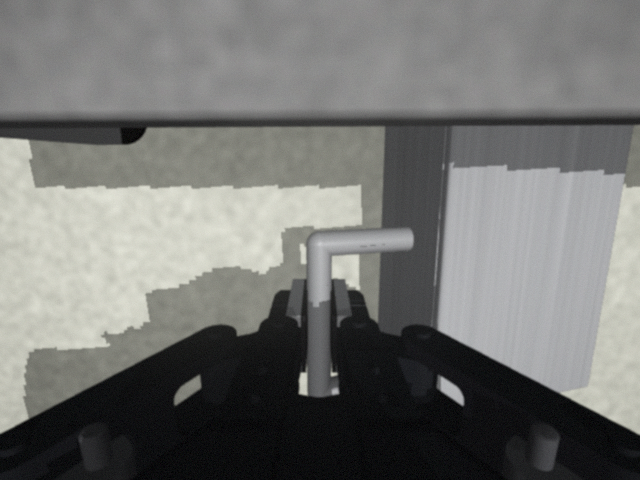

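```bash
cat > tilt.py <<'E'
from h import *
import sys
np.set_printoptions(precision=4,suppress=True)
c=capture("wrist"); cv2.imwrite("pics/"+sys.argv[1],c["frame"]); P=pts(c)
for a in sys.argv[2:]:
    u,v=map(int,a.split(',')); q=P[v-8:v+9,u-8:u+9].reshape(-1,3); m=q.mean(0); n=np.linalg.svd(q-m)[2][2]; n*=np.sign(n[2]); print(a,m,"n",n,"roll",round(float(np.degrees(np.arctan2(n[1],n[2]))),1))
E
python3 -m creep '[{"dx":0.001,"dy":-0.006,"dz":0.008,"turn":0,"gripper":1},{"dx":0.001,"dy":-0.006,"dz":0.008,"turn":0,"gripper":1},{"dx":0.001,"dy":-0.007,"dz":0.008,"turn":0,"gripper":1},{"dx":0.001,"dy":-0.007,"dz":0.008,"turn":0,"gripper":1},{"dx":0,"dy":0,"dz":0,"turn":0,"gripper":1}]' 20; python3 st.py; python3 tilt.py w4.png 520,230 410,230
```

```text
time_s: 5.35
tcp_pos: [0.4909, 0.0939, 0.0773]
orientation: [[0.998, -0.046, 0.047], [-0.046, -0.999, 0.011], [0.047, -0.013, -0.999]]
wrist_force: [0.6, -1.3, -2.3]
width: 0.106
5.35 [0.4909 0.0939 0.0773] yaw -2.66 F [ 0.5591 -1.3228 -2.2783] T [ 0.0636  0.0277 -0.0213] w 0.106 [0.0435 0.2828 1.9288 0.011  0.8823 1.6537]
520,230 [ 0.5134 -0.0069  0.0518] n [ 0.0318 -0.8421  0.5383] roll -57.4
410,230 [0.5213 0.0541 0.0786] n [ 0.082  -0.9811  0.1755] roll -79.9
```

View pics/w4.png

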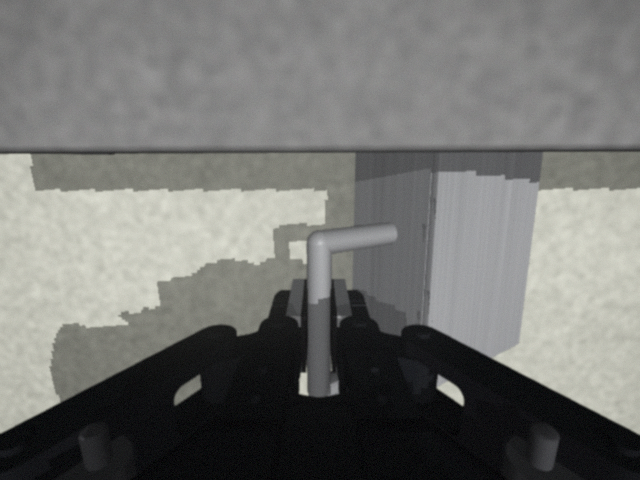

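```bash
python3 tilt.py w5.png 465,240 485,240 500,220 395,210 385,270
```

```text
465,240 [0.5156 0.031  0.0778] n [-0.0094 -0.9128  0.4082] roll -65.9
485,240 [0.5128 0.0181 0.0681] n [-0.0059 -0.5774  0.8165] roll -35.3
500,220 [0.5207 0.0094 0.0629] n [ 0.0903 -0.8819  0.4627] roll -62.3
395,210 [0.5287 0.0592 0.071 ] n [ 0.2963 -0.9473  0.1218] roll -82.7
385,270 [0.5005 0.0631 0.0679] n [-0.2561 -0.9413  0.2198] roll -76.9
```

```bash
python3 -m creep '[{"dx":0,"dy":-0.007,"dz":0.006,"turn":0,"gripper":1},{"dx":0,"dy":-0.007,"dz":0.005,"turn":0,"gripper":1},{"dx":0,"dy":-0.007,"dz":0.004,"turn":0,"gripper":1},{"dx":0,"dy":-0.008,"dz":0.004,"turn":0,"gripper":1},{"dx":0,"dy":-0.008,"dz":0.003,"turn":0,"gripper":1},{"dx":0,"dy":0,"dz":0,"turn":0,"gripper":1}]' 20; python3 st.py; python3 tilt.py w6.png 465,240
```

```text
time_s: 6.05
tcp_pos: [0.4894, 0.0546, 0.0997]
orientation: [[0.998, -0.045, 0.044], [-0.045, -0.999, 0.011], [0.044, -0.013, -0.999]]
wrist_force: [0.5, -0.6, -2.3]
width: 0.105
6.05 [0.4894 0.0546 0.0997] yaw -2.59 F [ 0.4601 -0.6372 -2.2792] T [0.1541 0.0116 0.0429] w 0.105 [-0.0398  0.2467  1.9113  0.0157  0.9399  1.567 ]
465,240 [ 0.4916 -0.046   0.0087] n [-0.0334 -0.8644  0.5016] roll -59.9
```

View pics/w6.png

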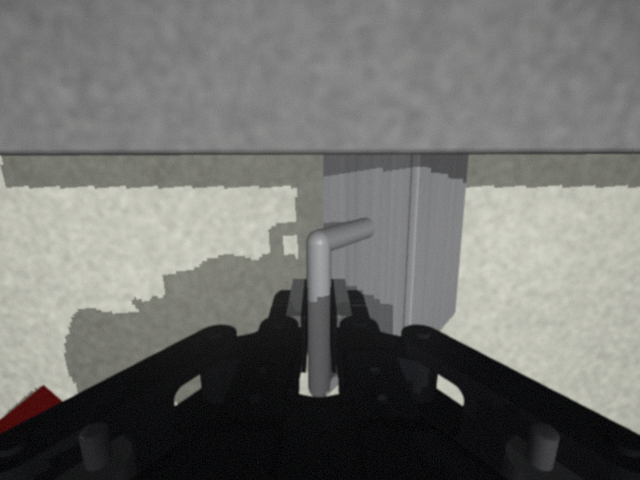

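```bash
python3 -m creep '[{"dx":0,"dy":-0.007,"dz":0.002,"turn":0,"gripper":1},{"dx":0,"dy":-0.007,"dz":0.002,"turn":0,"gripper":1},{"dx":0,"dy":-0.007,"dz":0.001,"turn":0,"gripper":1},{"dx":0,"dy":-0.007,"dz":0.001,"turn":0,"gripper":1},{"dx":0,"dy":-0.007,"dz":0,"turn":0,"gripper":1},{"dx":0,"dy":-0.007,"dz":0,"turn":0,"gripper":1},{"dx":0,"dy":-0.007,"dz":-0.001,"turn":0,"gripper":1},{"dx":0,"dy":0,"dz":0,"turn":0,"gripper":1}]' 20; python3 st.py; python3 tilt.py w7.png 465,240
```

```text
time_s: 6.9
tcp_pos: [0.4876, 0.0023, 0.1078]
orientation: [[0.998, -0.044, 0.042], [-0.044, -0.999, 0.012], [0.042, -0.014, -0.999]]
wrist_force: [-0.7, -0.0, -2.4]
width: 0.105
6.9 [0.4876 0.0023 0.1078] yaw -2.54 F [-0.6758 -0.0182 -2.3845] T [0.098  0.0074 0.0191] w 0.105 [-0.1518  0.232   1.9074  0.0223  0.9623  1.4506]
465,240 [ 0.4857 -0.1046  0.0004] n [ 0.0134 -0.9208  0.3897] roll -67.1
```

View pics/w7.png

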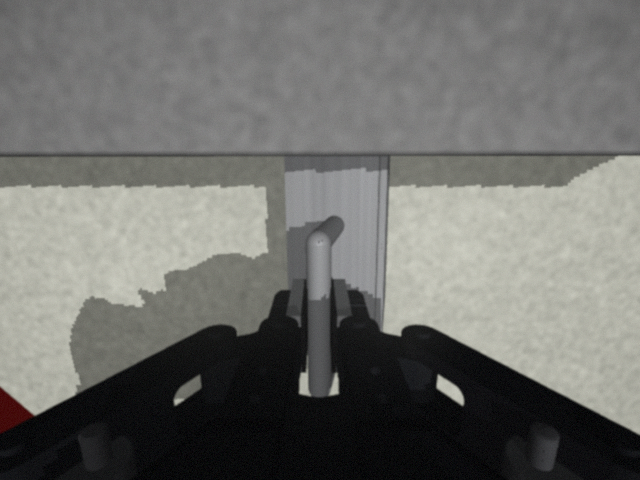

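```bash
python3 -m creep '[{"dx":0,"dy":-0.006,"dz":-0.003,"turn":0,"gripper":1},{"dx":0,"dy":-0.006,"dz":-0.003,"turn":0,"gripper":1},{"dx":0,"dy":0,"dz":-0.002,"turn":0,"gripper":1},{"dx":0,"dy":0,"dz":0,"turn":0,"gripper":1}]' 20; python3 st.py; python3 - <<'E'
from h import *
c=capture("scene"); cv2.imwrite("pics/s3.png",cv2.resize(c["frame"][180:330,240:440],(800,600)))
E
python3 tilt.py w8.png 300,180
```

```text
time_s: 7.35
tcp_pos: [0.4877, -0.0136, 0.1058]
orientation: [[0.998, -0.041, 0.045], [-0.041, -0.999, 0.005], [0.045, -0.007, -0.999]]
wrist_force: [0.2, 0.0, -3.3]
width: 0.105
7.35 [ 0.4877 -0.0136  0.1058] yaw -2.35 F [ 0.2363  0.0146 -3.3063] T [0.1291 0.0224 0.0004] w 0.105 [-0.1805  0.2335  1.9116  0.0162  0.9533  1.422 ]
300,180 [ 0.5396 -0.0065  0.0809] n [-0.9537 -0.2991  0.0328] roll -83.7
```

View pics/w8.png

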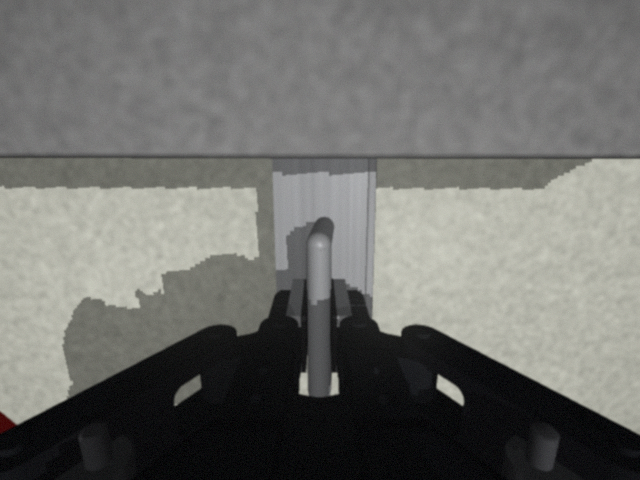

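View pics/s3.png

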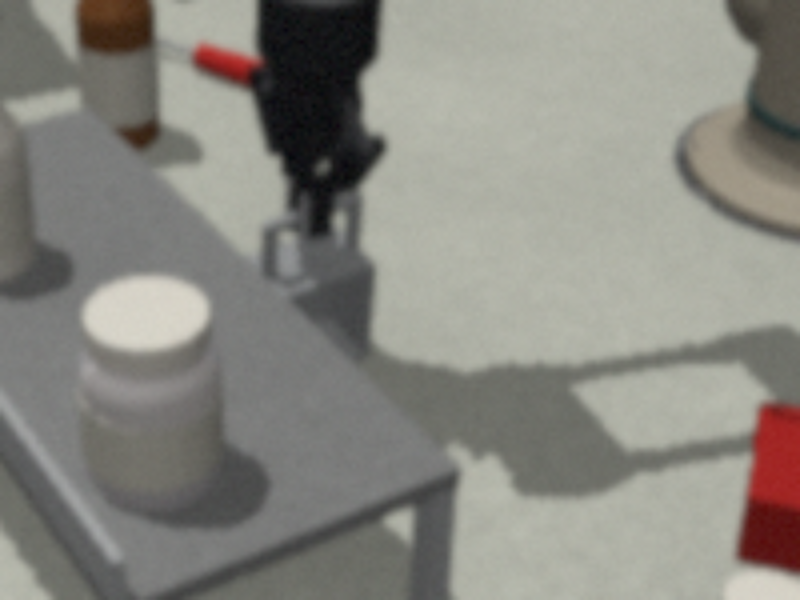

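```bash
python3 -m creep '[{"dx":0,"dy":0,"dz":-0.004,"turn":0,"gripper":1},{"dx":0,"dy":0,"dz":-0.002,"turn":0,"gripper":1},{"dx":0,"dy":0,"dz":0,"turn":0,"gripper":1}]' 20; python3 st.py;python3 tilt.py w9.png 300,180 310,200 340,180 300,200 340,200
```

```text
time_s: 7.75
tcp_pos: [0.4886, -0.0163, 0.1035]
orientation: [[0.998, -0.037, 0.047], [-0.037, -0.999, -0.001], [0.047, -0.001, -0.999]]
wrist_force: [0.3, -0.6, -1.6]
width: 0.108
7.75 [ 0.4886 -0.0163  0.1035] yaw -2.14 F [ 0.3168 -0.5591 -1.5765] T [-0.0128 -0.0172 -0.0437] w 0.108 [-0.1815  0.2364  1.9147  0.0092  0.9439  1.4215]
300,180 [ 0.5405 -0.0093  0.0801] n [-0.0204  0.043   0.9989] roll 2.5
310,200 [ 0.531  -0.0138  0.0821] n [-0.9938  0.0147  0.1106] roll 7.6
340,180 [ 0.5399 -0.0284  0.082 ] n [-0.9287  0.3697  0.0301] roll 85.3
300,200 [ 0.531  -0.0089  0.0801] n [-0.0134  0.0566  0.9983] roll 3.2
340,200 [ 0.5303 -0.0282  0.0809] n [-0.0074  0.0376  0.9993] roll 2.2
```

```bash
python3 -m creep '[{"dx":0,"dy":-0.007,"dz":0,"turn":-0.3,"gripper":1},{"dx":0,"dy":-0.007,"dz":0,"turn":0,"gripper":1},{"dx":0,"dy":-0.007,"dz":0,"turn":0,"gripper":1},{"dx":0,"dy":0,"dz":0,"turn":0,"gripper":1}]' 20; python3 st.py;python3 tilt.py w10.png  300,180 340,180 300,200 340,200
```

```text
time_s: 8.2
tcp_pos: [0.4886, -0.0368, 0.1035]
orientation: [[0.998, -0.043, 0.046], [-0.043, -0.999, 0.003], [0.046, -0.005, -0.999]]
wrist_force: [-1.5, 1.2, 1.1]
width: 0.11
8.2 [ 0.4886 -0.0368  0.1035] yaw -2.45 F [-1.4654  1.1742  1.1023] T [0.2089 0.0723 0.1065] w 0.11 [-0.2273  0.2387  1.9113  0.0162  0.9476  1.377 ]
300,180 [ 0.5405 -0.0301  0.0816] n [-0.0575 -0.0722  0.9957] roll -4.1
340,180 [ 0.5398 -0.049   0.0824] n [-0.9533  0.2998  0.0382] roll 82.7
300,200 [ 0.5313 -0.0297  0.0835] n [-0.8701 -0.4885  0.066 ] roll -82.3
340,200 [ 0.5304 -0.0487  0.083 ] n [-0.9639  0.2477  0.0976] roll 68.5
```

View pics/w10.png

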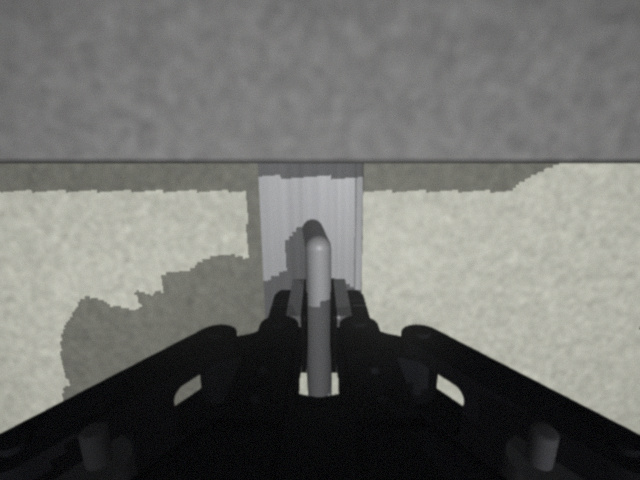

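```bash
python3 -m creep '[{"dx":0,"dy":-0.007,"dz":0,"turn":0,"gripper":1},{"dx":0,"dy":-0.007,"dz":0,"turn":0,"gripper":1},{"dx":0,"dy":-0.007,"dz":0,"turn":0,"gripper":1},{"dx":0,"dy":0,"dz":0,"turn":0,"gripper":1}]' 20; python3 st.py;python3 tilt.py w11.png  300,180
```

```text
time_s: 8.65
tcp_pos: [0.4881, -0.0584, 0.1036]
orientation: [[0.998, -0.043, 0.045], [-0.043, -0.999, 0.005], [0.044, -0.007, -0.999]]
wrist_force: [-1.5, 0.7, 4.8]
width: 0.105
8.65 [ 0.4881 -0.0584  0.1036] yaw -2.46 F [-1.5375  0.7077  4.8134] T [0.2112 0.164  0.1667] w 0.105 [-0.2735  0.2417  1.9064  0.0211  0.952   1.3283]
300,180 [ 0.5401 -0.0517  0.0829] n [ 0.0001 -0.2672  0.9636] roll -15.5
```

View pics/w11.png

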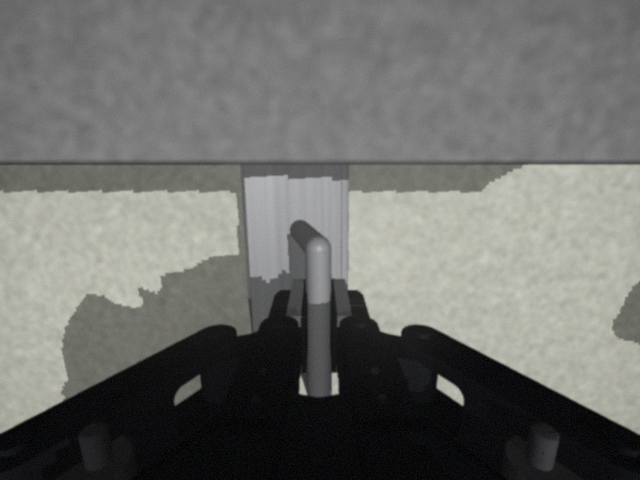

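```bash
python3 -m creep '[{"dx":0,"dy":-0.007,"dz":0,"turn":0,"gripper":1},{"dx":0,"dy":-0.007,"dz":-0.001,"turn":0,"gripper":1},{"dx":0,"dy":-0.007,"dz":-0.002,"turn":0,"gripper":1},{"dx":0,"dy":-0.007,"dz":-0.002,"turn":0,"gripper":1},{"dx":0,"dy":0,"dz":0,"turn":0,"gripper":1}]' 20; python3 st.py;python3 tilt.py w12.png  300,180
```

```text
time_s: 9.2
tcp_pos: [0.4874, -0.089, 0.0982]
orientation: [[0.998, -0.041, 0.043], [-0.041, -0.999, 0.004], [0.043, -0.006, -0.999]]
wrist_force: [-0.3, 0.7, 1.9]
width: 0.109
9.2 [ 0.4874 -0.089   0.0982] yaw -2.37 F [-0.3149  0.7141  1.8693] T [0.1792 0.1012 0.1179] w 0.109 [-0.3343  0.2544  1.9044  0.022   0.9436  1.2651]
300,180 [ 0.5394 -0.0823  0.077 ] n [ 0.0108 -0.489   0.8722] roll -29.3
```

View pics/w12.png

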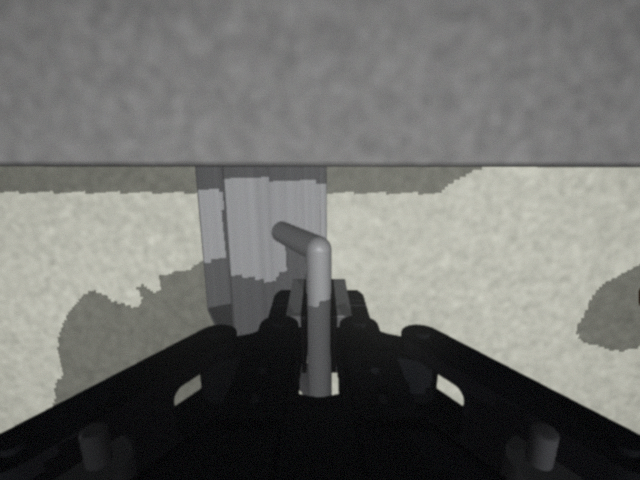

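```bash
python3 -m creep '[{"dx":0,"dy":-0.009,"dz":-0.004,"turn":0,"gripper":1},{"dx":0,"dy":-0.009,"dz":-0.005,"turn":0,"gripper":1},{"dx":0,"dy":-0.008,"dz":-0.006,"turn":0,"gripper":1},{"dx":0,"dy":-0.008,"dz":-0.006,"turn":0,"gripper":1},{"dx":0,"dy":0,"dz":0,"turn":0,"gripper":1}]' 20; python3 st.py;python3 tilt.py w13.png  300,180
```

```text
time_s: 9.75
tcp_pos: [0.4865, -0.1271, 0.078]
orientation: [[0.998, -0.037, 0.042], [-0.037, -0.999, -0.002], [0.042, 0.001, -0.999]]
wrist_force: [-0.3, 0.0, 0.2]
width: 0.108
9.75 [ 0.4865 -0.1271  0.078 ] yaw -2.11 F [-0.278   0.0232  0.2067] T [0.0277 0.0037 0.0367] w 0.108 [-0.4045  0.2891  1.9161  0.0184  0.8971  1.192 ]
300,180 [ 0.5355 -0.1176  0.0059] n [-0.1862  0.982   0.0305] roll 88.2
```

View pics/w13.png

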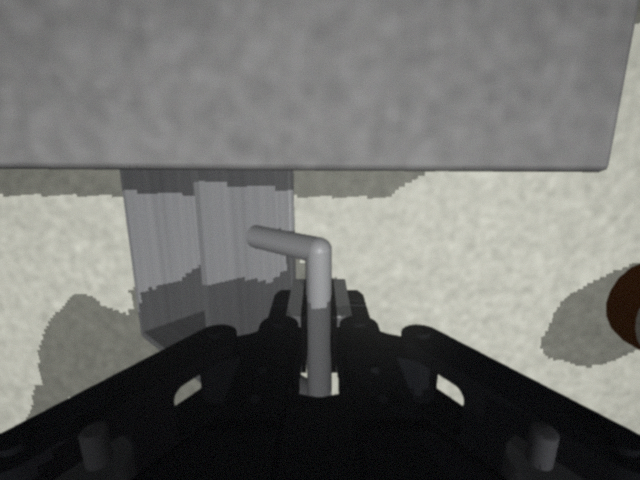

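```bash
python3 -m creep '[{"dx":0,"dy":-0.007,"dz":-0.008,"turn":-0.3,"gripper":1},{"dx":0,"dy":-0.007,"dz":-0.008,"turn":0,"gripper":1},{"dx":0,"dy":-0.006,"dz":-0.009,"turn":0,"gripper":1},{"dx":0,"dy":-0.005,"dz":-0.009,"turn":0,"gripper":1},{"dx":0,"dy":0,"dz":0,"turn":0,"gripper":1}]' 20; python3 st.py;python3 tilt.py w14.png  300,180
```

```text
time_s: 10.3
tcp_pos: [0.4875, -0.1544, 0.0417]
orientation: [[0.998, -0.041, 0.044], [-0.041, -0.999, -0.005], [0.044, 0.003, -0.999]]
wrist_force: [-1.0, -1.8, 1.6]
width: 0.104
10.3 [ 0.4875 -0.1544  0.0417] yaw -2.35 F [-0.9572 -1.8134  1.6406] T [-0.1686  0.1304 -0.018 ] w 0.104 [-0.4538  0.3468  1.9443  0.021   0.8089  1.144 ]
300,180 [ 0.5445 -0.1528  0.1163] n [-0.9959  0.0184  0.0885] roll 11.7
```

View pics/w14.png

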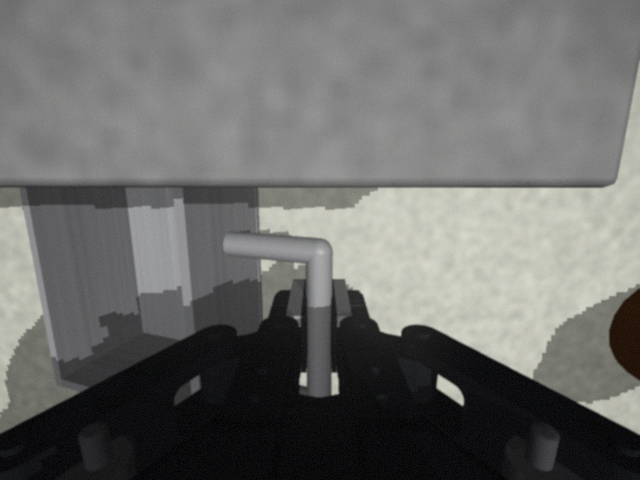

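```bash
python3 -m creep '[{"dx":0,"dy":-0.004,"dz":-0.008,"turn":0,"gripper":1},{"dx":0,"dy":-0.003,"dz":-0.008,"turn":0,"gripper":1},{"dx":0,"dy":-0.003,"dz":-0.007,"turn":0,"gripper":1},{"dx":0,"dy":-0.001,"dz":-0.006,"turn":0,"gripper":1},{"dx":0,"dy":0,"dz":0,"turn":0,"gripper":1}]' 20; python3 st.py;python3 tilt.py w15.png  300,180; python3 - <<'E'
from h import *
c=capture("scene"); cv2.imwrite("pics/s4.png",cv2.resize(c["frame"][160:310,200:400],(800,600)))
E
```

```text
time_s: 10.85
tcp_pos: [0.4877, -0.1653, 0.0102]
orientation: [[0.998, -0.042, 0.044], [-0.041, -0.999, -0.003], [0.044, 0.001, -0.999]]
wrist_force: [-0.5, -0.2, 0.4]
width: 0.111
10.85 [ 0.4877 -0.1653  0.0102] yaw -2.38 F [-0.4843 -0.1783  0.3895] T [-0.0492  0.134  -0.0427] w 0.111 [-0.4744  0.3965  1.9708  0.0258  0.7335  1.1192]
300,180 [ 0.5486 -0.1676  0.1552] n [-0.1057  0.4962  0.8618] roll 29.9
```

View pics/w15.png

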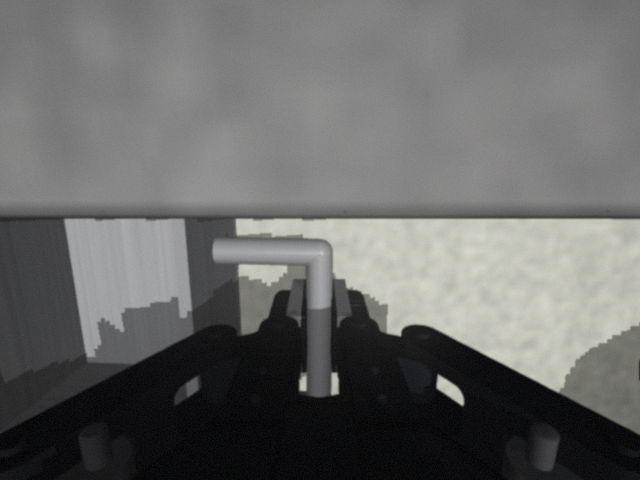

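View pics/s4.png

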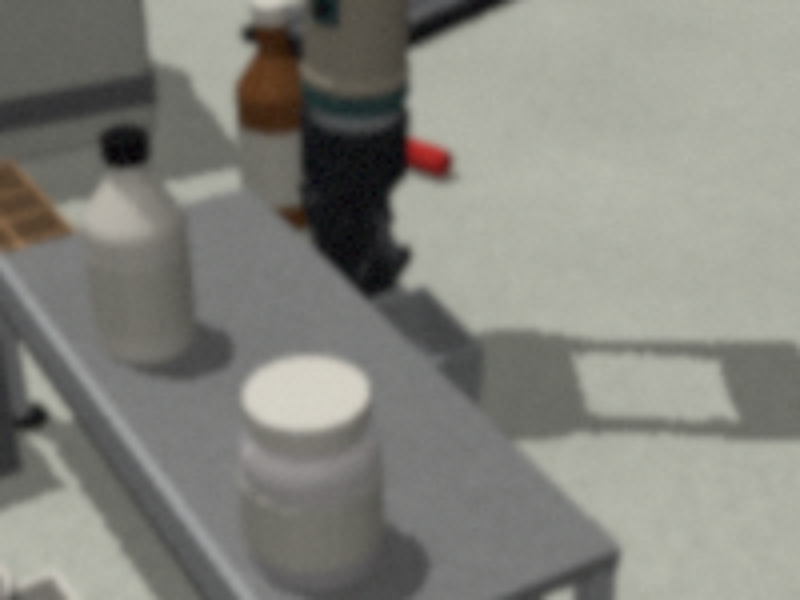

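```bash
python3 -m creep '[{"dx":0,"dy":0,"dz":-0.001,"turn":0,"gripper":1},{"dx":0,"dy":0,"dz":0,"turn":0,"gripper":0.7},{"dx":0,"dy":0,"dz":0,"turn":0,"gripper":0.3},{"dx":0,"dy":0,"dz":0,"turn":0,"gripper":0.2},{"dx":0,"dy":0,"dz":0,"turn":0,"gripper":0.2},{"dx":0,"dy":0,"dz":0.01,"turn":0,"gripper":0.2},{"dx":0,"dy":0,"dz":0.03,"turn":0,"gripper":0.2},{"dx":-0.005,"dy":0,"dz":0.04,"turn":0,"gripper":0.2},{"dx":-0.005,"dy":0.02,"dz":0.05,"turn":0,"gripper":-0.2},{"dx":-0.005,"dy":0.04,"dz":0.05,"turn":0,"gripper":-1},{"dx":-0.005,"dy":0.04,"dz":0.02,"turn":0,"gripper":-1},{"dx":-0.005,"dy":0.045,"dz":0,"turn":0,"gripper":-1},{"dx":-0.005,"dy":0.045,"dz":0,"turn":0,"gripper":-1},{"dx":-0.005,"dy":0.045,"dz":0,"turn":0,"gripper":-1},{"dx":-0.005,"dy":0.045,"dz":0,"turn":0,"gripper":-1},{"dx":-0.005,"dy":0.045,"dz":0,"turn":0,"gripper":-1},{"dx":0,"dy":0.045,"dz":0,"turn":0,"gripper":-1}]' 20; python3 st.py
python3 - <<'E'
from h import *
for n in ("scene","top"):
    c=capture(n); cv2.imwrite(f"pics/{n}5.png",c["frame"]); np.savez(f"{n}5.npz",**c)
E
```

```text
time_s: 12.65
tcp_pos: [0.4435, 0.2029, 0.2141]
orientation: [[0.996, -0.053, 0.066], [-0.053, -0.999, -0.004], [0.066, 0.0, -0.998]]
wrist_force: [0.9, -0.8, -0.5]
width: 1.005
12.65 [0.4435 0.2029 0.2141] yaw -3.05 F [ 0.875  -0.7739 -0.5191] T [0.0482 0.0009 0.0284] w 1.005 [ 0.304   0.1237  1.7518 -0.0251  1.2041  1.9363]
```

View pics/top5.png

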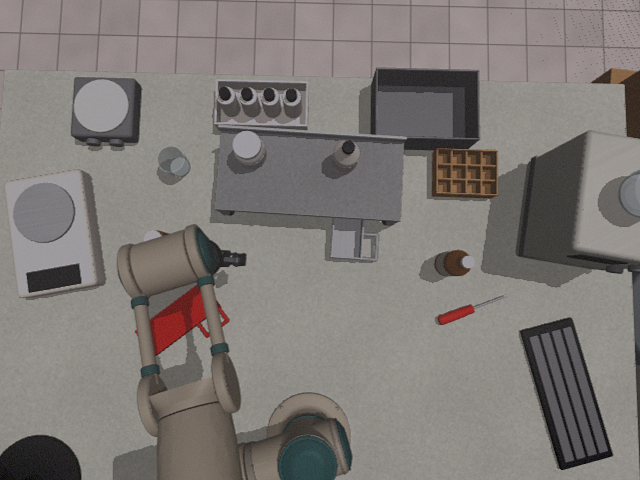

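```bash
python3 - <<'E'
from h import *
np.set_printoptions(precision=4,suppress=True)
c=dict(np.load("top5.npz"));P=pts(c); z=P[...,2]
m=(z>.03)&(z<.06); m[:,:320]=0;m[:,364:]=0;m[:222]=0;m[275:]=0
q=P[m]; r=cv2.minAreaRect(q[:,:2].astype(np.float32)); print(r,"\n",cv2.boxPoints(r)); print("rim z",np.percentile(q[:,2],[5,50,95]))
mi=(z>-.01)&(z<.015); mi[:,:338]=0;mi[:,355:]=0;mi[:228]=0;mi[254:]=0; print("floor",np.median(z[mi]),P[mi].mean(0))
cv2.imwrite("pics/z5.png",cv2.resize(c["frame"][200:280,310:400],(720,640))[:600])
c0=dict(np.load("top0.npz"));P0=pts(c0);
for nm,(u0,u1,v0,v1,h) in dict(jar=(135,180,220,260,.1)).items():
    mj=np.zeros_like(m); mj[v0:v1,u0:u1]=1; mj&=(P0[...,2]>h)&(P0[...,2]<.2); q=P0[mj]; print(nm,q.mean(0),q.min(0),q.max(0))
g=cv2.cvtColor(c0["frame"],cv2.COLOR_BGR2GRAY)[225:255,140:172]; mm=(g>140).astype(np.uint8)
k=max(cv2.findContours(mm,0,1)[0],key=cv2.contourArea); (u,v),rr=cv2.minEnclosingCircle(k); print(u+140,v+225,rr,ray(c0,u+140,v+225,.11))
E
```

```text
((0.49692827463150024, -0.08778136968612671), (0.09556645900011063, 0.08311928063631058), 1.5108006000518799) 
 [[ 0.4481 -0.0475]
 [ 0.4503 -0.1306]
 [ 0.5458 -0.1281]
 [ 0.5436 -0.045 ]]
rim z [0.0344 0.0498 0.054 ]
floor 0.004417247637918409 [ 0.4994 -0.088   0.0045]
jar [0.4856 0.385  0.1104] [0.464  0.3643 0.1001] [0.5076 0.408  0.1178]
155.0 231.875 16.500572204589844 [0.5031 0.3818 0.11  ]
```

View pics/z5.png

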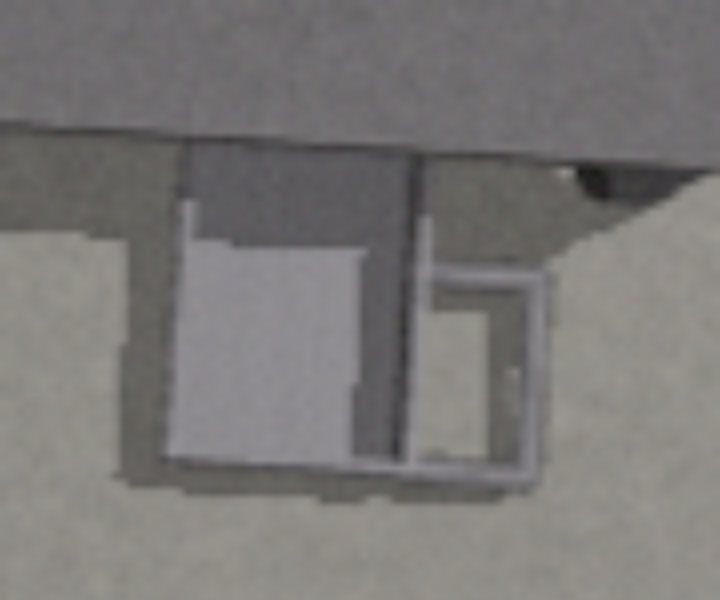

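```bash
python3 - <<'E'
from h import *
np.set_printoptions(precision=4,suppress=True)
c=dict(np.load("top5.npz"))
for u,v in ((330.4,257),(361,259),(333.3,217.5),(363,219.4)): print(ray(c,u,v,.05))
c0=dict(np.load("top0.npz"))
for u,v in ((275.5,256.5),(305.5,258.5),(277.8,222),(308,222)): print("old",ray(c0,u,v,.05))
P=pts(c0)
f=c0["frame"]; h=cv2.cvtColor(f,cv2.COLOR_BGR2HSV)[225:260,138:180]; z=P[225:260,138:180,2]
mm=((z>.1)&(z<.2)).astype(np.uint8); mo=cv2.moments(mm,True); u,v=mo['m10']/mo['m00']+138,mo['m01']/mo['m00']+225; print(u,v,mo['m00'],ray(c0,u,v,.11))
E
```

```text
[ 0.4532 -0.046   0.05  ]
[ 0.4497 -0.1238  0.05  ]
[ 0.5544 -0.0517  0.05  ]
[ 0.5511 -0.1278  0.05  ]
old [0.4517 0.0934 0.05  ]
old [0.4482 0.0172 0.05  ]
old [0.5399 0.09   0.05  ]
old [0.5415 0.0128 0.05  ]
153.26460481099656 239.04123711340208 291.0 [0.4856 0.3851 0.11  ]
```

```bash
python3 -m creep '[{"dx":0.008,"dy":0.037,"dz":-0.005,"turn":0,"gripper":-1},{"dx":0.008,"dy":0.037,"dz":-0.005,"turn":0,"gripper":-1},{"dx":0.008,"dy":0.037,"dz":-0.005,"turn":0,"gripper":-1},{"dx":0.008,"dy":0.037,"dz":-0.01,"turn":0,"gripper":-1},{"dx":0.008,"dy":0.02,"dz":-0.01,"turn":0,"gripper":-1},{"dx":0,"dy":0,"dz":0,"turn":0,"gripper":-1}]' 30; python3 st.py; python3 - <<'E'
from h import *
np.set_printoptions(precision=4,suppress=True)
c=capture("wrist"); cv2.imwrite("pics/w20.png",c["frame"]); P=pts(c); m=(P[...,2]>.1)&(P[...,2]<.12); m[330:]=0; q=P[m]; print(len(q),q.mean(0),q.min(0),q.max(0))
E
```

```text
time_s: 13.35
tcp_pos: [0.4853, 0.3782, 0.1823]
orientation: [[0.996, -0.046, 0.073], [-0.046, -0.999, -0.001], [0.072, -0.002, -0.997]]
wrist_force: [-0.8, -0.1, 0.8]
width: 0.999
13.35 [0.4853 0.3782 0.1823] yaw -2.63 F [-0.7965 -0.1098  0.7681] T [0.0191 0.0266 0.0031] w 0.999 [ 0.5731  0.3366  1.5425 -0.0434  1.2025  2.2041]
5330 [0.5198 0.3371 0.1108] [0.4644 0.1852 0.1   ] [0.6295 0.4088 0.12  ]
```

View pics/w20.png

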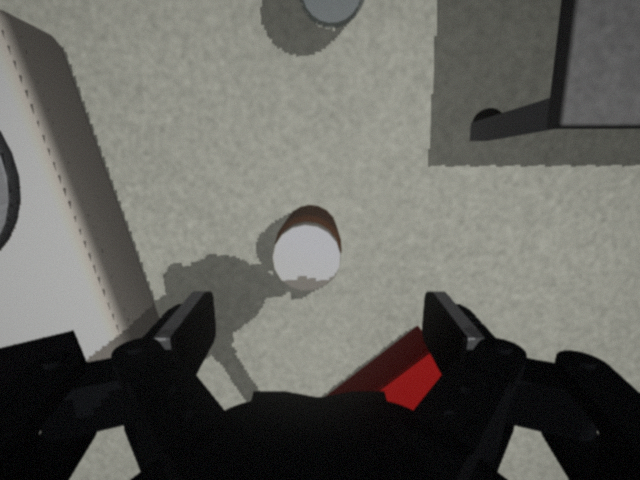

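```bash
python3 - <<'E'
from h import *
np.set_printoptions(precision=4,suppress=True)
c=capture("wrist"); P=pts(c); m=(P[...,2]>.1)&(P[...,2]<.12); m[330:]=0; m[:190]=0;m[:,:260]=0;m[:,350:]=0; q=P[m]; print(len(q),q.mean(0),q.min(0),q.max(0))
E
python3 -m creep '[{"dx":0,"dy":0.007,"dz":-0.02,"turn":0,"gripper":-1},{"dx":0,"dy":0,"dz":-0.02,"turn":0,"gripper":-1},{"dx":0,"dy":0,"dz":0,"turn":0,"gripper":-1}]' 30; python3 st.py
```

```text
3589 [0.4873 0.3863 0.1093] [0.4643 0.3643 0.1003] [0.5087 0.4088 0.1121]
time_s: 13.75
tcp_pos: [0.4852, 0.3787, 0.1463]
orientation: [[0.996, -0.051, 0.076], [-0.051, -0.999, -0.003], [0.076, -0.001, -0.997]]
wrist_force: [-0.0, -0.0, 0.5]
width: 0.999
13.75 [0.4852 0.3787 0.1463] yaw -2.91 F [-0.0082 -0.0256  0.5055] T [-0.0196  0.0353  0.0451] w 0.999 [ 0.5757  0.3634  1.5966 -0.0486  1.1198  2.217 ]
```

```bash
python3 -m creep '[{"dx":0.002,"dy":0.007,"dz":0,"turn":0,"gripper":-1},{"dx":0,"dy":0.001,"dz":-0.02,"turn":0,"gripper":-1},{"dx":0,"dy":0,"dz":-0.02,"turn":0,"gripper":-1},{"dx":0,"dy":0,"dz":-0.02,"turn":0,"gripper":-1},{"dx":0,"dy":0,"dz":0,"turn":0,"gripper":-1}]' 30; python3 st.py
```

```text
time_s: 14.25
tcp_pos: [0.4918, 0.3862, 0.094]
orientation: [[0.995, -0.055, 0.087], [-0.056, -0.998, 0.004], [0.087, -0.008, -0.996]]
wrist_force: [-0.8, 0.4, 0.7]
width: 0.997
14.25 [0.4918 0.3862 0.094 ] yaw -3.21 F [-0.7599  0.3583  0.7196] T [-0.0596  0.0385 -0.0082] w 0.997 [ 0.5808  0.4178  1.6541 -0.0536  0.9953  2.2347]
```

```bash
python3 -m creep '[{"dx":-0.004,"dy":0,"dz":-0.013,"turn":0,"gripper":-1},{"dx":-0.002,"dy":0,"dz":-0.012,"turn":0,"gripper":-1},{"dx":0,"dy":0,"dz":0,"turn":0,"gripper":-1}]' 30; python3 st.py
```

```text
time_s: 14.55
tcp_pos: [0.4891, 0.3875, 0.0736]
orientation: [[0.994, -0.056, 0.095], [-0.057, -0.998, 0.008], [0.094, -0.013, -0.995]]
wrist_force: [-0.0, -0.1, -0.2]
width: 0.999
14.55 [0.4891 0.3875 0.0736] yaw -3.3 F [-0.0145 -0.0537 -0.1821] T [-0.0259  0.0979  0.019 ] w 0.999 [ 0.5854  0.4331  1.6888 -0.0567  0.9372  2.2448]
```

```bash
python3 -m creep '[{"dx":-0.002,"dy":-0.001,"dz":-0.009,"turn":0,"gripper":-1},{"dx":0,"dy":0,"dz":0,"turn":0,"gripper":-0.1},{"dx":0,"dy":0,"dz":0,"turn":0,"gripper":-0.1},{"dx":0,"dy":0,"dz":0,"turn":0,"gripper":1},{"dx":0,"dy":0,"dz":0,"turn":0,"gripper":1},{"dx":0,"dy":0,"dz":0,"turn":0,"gripper":1},{"dx":0,"dy":0,"dz":0,"turn":0,"gripper":1}]' 30; python3 st.py;python3 tilt.py w21.png  300,180
```

```text
time_s: 15.25
tcp_pos: [0.4889, 0.3872, 0.0671]
orientation: [[0.994, -0.056, 0.099], [-0.058, -0.998, 0.01], [0.098, -0.016, -0.995]]
wrist_force: [0.3, 0.2, -1.0]
width: 0.564
15.25 [0.4889 0.3872 0.0671] yaw -3.31 F [ 0.3396  0.2126 -0.9601] T [-0.084   0.1183 -0.0615] w 0.564 [ 0.5855  0.4376  1.701  -0.0583  0.9155  2.2468]
300,180 [ 0.5422  0.3966 -0.0005] n [-0.0131  0.0073  0.9999] roll 0.4
```

View pics/w21.png

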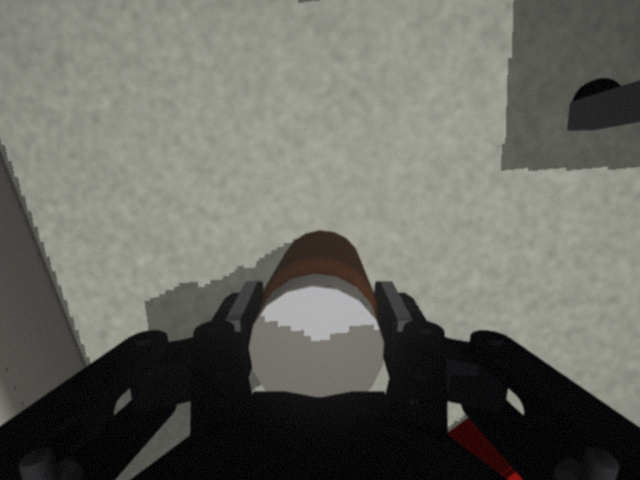

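```bash
python3 -m creep '[{"dx":0,"dy":0,"dz":0.01,"turn":0,"gripper":1},{"dx":0,"dy":0,"dz":0.02,"turn":0,"gripper":1},{"dx":0,"dy":0,"dz":0.03,"turn":0,"gripper":1},{"dx":0,"dy":0,"dz":0.03,"turn":0,"gripper":1},{"dx":-0.003,"dy":-0.01,"dz":0.01,"turn":0,"gripper":1},{"dx":-0.003,"dy":-0.02,"dz":0,"turn":0,"gripper":1},{"dx":0,"dy":-0.03,"dz":0,"turn":0,"gripper":1},{"dx":0,"dy":-0.03,"dz":0,"turn":0,"gripper":1},{"dx":0,"dy":-0.03,"dz":0,"turn":0,"gripper":1},{"dx":0,"dy":-0.03,"dz":0,"turn":0,"gripper":1}]' 30; python3 st.py
```

```text
time_s: 16.3
tcp_pos: [0.4739, 0.2269, 0.1647]
orientation: [[0.995, -0.051, 0.086], [-0.051, -0.999, 0.003], [0.086, -0.007, -0.996]]
wrist_force: [0.5, -0.0, -1.8]
width: 0.562
16.3 [0.4739 0.2269 0.1647] yaw -2.94 F [ 0.4999 -0.0064 -1.7758] T [-0.0305  0.0196 -0.0099] w 0.562 [ 0.3318  0.2093  1.7759 -0.029   1.0742  1.9664]
```

```bash
python3 -m creep '[{"dx":0,"dy":-0.03,"dz":0,"turn":0,"gripper":1},{"dx":0,"dy":-0.03,"dz":0,"turn":0,"gripper":1},{"dx":0,"dy":-0.03,"dz":0,"turn":0,"gripper":1},{"dx":0,"dy":-0.03,"dz":0,"turn":0,"gripper":1},{"dx":0,"dy":-0.03,"dz":0,"turn":0,"gripper":1},{"dx":0.003,"dy":-0.03,"dz":0,"turn":0,"gripper":1},{"dx":0.003,"dy":-0.03,"dz":0,"turn":0,"gripper":1},{"dx":0.003,"dy":-0.03,"dz":0,"turn":0,"gripper":1},{"dx":0.003,"dy":-0.03,"dz":0,"turn":0,"gripper":1},{"dx":0.003,"dy":-0.02,"dz":0,"turn":0,"gripper":1},{"dx":0,"dy":-0.005,"dz":0,"turn":0,"gripper":1},{"dx":0,"dy":0,"dz":0,"turn":0,"gripper":1}]' 30; python3 st.py; python3 tilt.py w22.png 300,180; python3 - <<'E'
from h import *
c=capture("scene"); cv2.imwrite("pics/s22.png",cv2.resize(c["frame"][120:320,220:460],(720,600)))
E
```

```text
time_s: 17.5
tcp_pos: [0.4563, -0.0945, 0.1463]
orientation: [[0.997, -0.062, 0.044], [-0.062, -0.998, -0.004], [0.044, 0.001, -0.999]]
wrist_force: [1.0, -0.1, -1.4]
width: 0.565
17.5 [ 0.4563 -0.0945  0.1463] yaw -3.54 F [ 0.9857 -0.0733 -1.4488] T [-0.0086 -0.0063  0.0285] w 0.565 [-0.3634  0.158   1.8935  0.014   1.0474  1.2626]
300,180 [ 0.5021 -0.0824  0.0035] n [-0.0153  0.0057  0.9999] roll 0.3
```

View pics/w22.png

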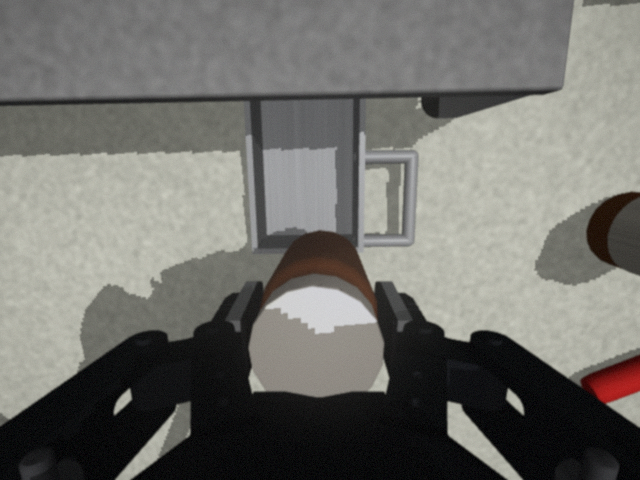

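View pics/s22.png

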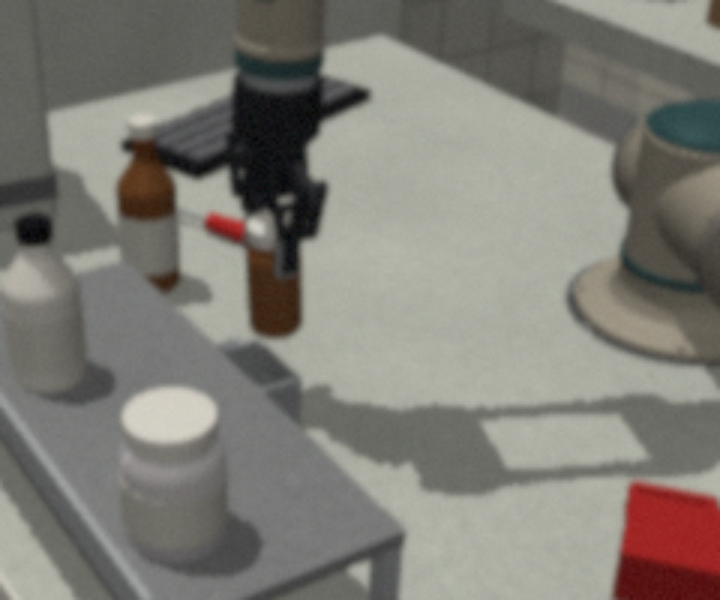

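```bash
python3 - <<'E'
from h import *
np.set_printoptions(precision=4,suppress=True)
c=capture("wrist")
for u,v in ((247,165),(362,165),(253,246),(363,246),(247,135),(360,135)): print(u,v,ray(c,u,v,.05))
f=c["frame"][120:270,220:430]; cv2.imwrite("pics/z22.png",cv2.resize(f,(784,560)))
E
```

```text
247 165 [ 0.5172 -0.0484  0.05  ]
362 165 [ 0.5125 -0.1264  0.05  ]
253 246 [ 0.4605 -0.0467  0.05  ]
363 246 [ 0.4557 -0.1253  0.05  ]
247 135 [ 0.5367 -0.0505  0.05  ]
360 135 [ 0.5321 -0.1258  0.05  ]
```

View pics/z22.png

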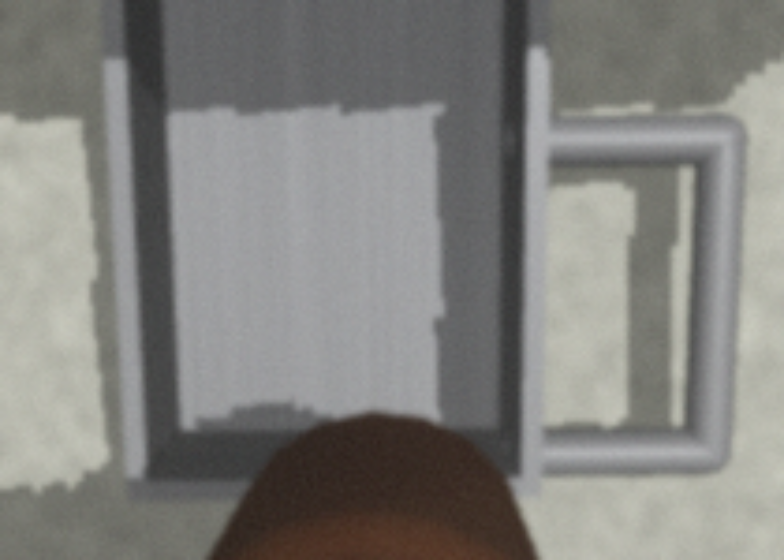

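```bash
python3 -m creep '[{"dx":0.015,"dy":0.003,"dz":0.002,"turn":0.4,"gripper":1},{"dx":0.015,"dy":0.003,"dz":0.002,"turn":0.4,"gripper":1},{"dx":0.01,"dy":0.002,"dz":0,"turn":0,"gripper":1},{"dx":0,"dy":0,"dz":0,"turn":0,"gripper":1}]' 30; python3 st.py
```

```text
time_s: 18.05
tcp_pos: [0.502, -0.0814, 0.1517]
orientation: [[0.998, -0.04, 0.049], [-0.04, -0.999, -0.002], [0.049, 0.0, -0.999]]
wrist_force: [-1.4, -0.6, -2.8]
width: 0.564
18.05 [ 0.502  -0.0814  0.1517] yaw -2.29 F [-1.3584 -0.5597 -2.7985] T [-0.0026  0.0569 -0.0095] w 0.564 [-0.3066  0.2119  1.8063  0.0142  1.0762  1.2976]
```

```bash
python3 -m creep '[{"dx":-0.002,"dy":-0.005,"dz":-0.01,"turn":0,"gripper":1},{"dx":-0.001,"dy":0,"dz":-0.015,"turn":0,"gripper":1},{"dx":-0.001,"dy":0,"dz":-0.015,"turn":0,"gripper":1},{"dx":0,"dy":0,"dz":0,"turn":0,"gripper":1}]' 30; python3 st.py; python3 tilt.py w23.png 300,180;  python3 - <<'E'
from h import *
c=capture("scene"); cv2.imwrite("pics/s23.png",cv2.resize(c["frame"][170:290,260:400],(700,600)))
E
```

```text
time_s: 18.45
tcp_pos: [0.4972, -0.0862, 0.1086]
orientation: [[0.998, -0.036, 0.046], [-0.036, -0.999, -0.003], [0.046, 0.001, -0.999]]
wrist_force: [-0.7, -0.1, -2.0]
width: 0.567
18.45 [ 0.4972 -0.0862  0.1086] yaw -2.09 F [-0.6564 -0.0973 -2.0079] T [ 0.0065  0.0249 -0.0285] w 0.567 [-0.3183  0.2525  1.8751  0.0145  0.9694  1.281 ]
300,180 [ 0.5511 -0.0813  0.1235] n [-0.0699 -0.0046  0.9975] roll -0.3
```

View pics/w23.png

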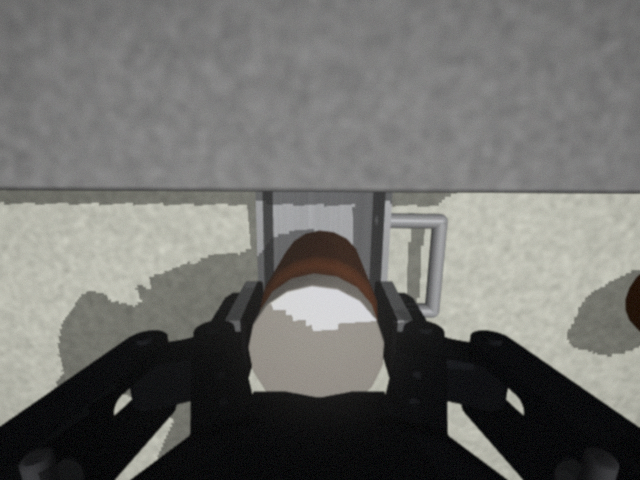

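View pics/s23.png

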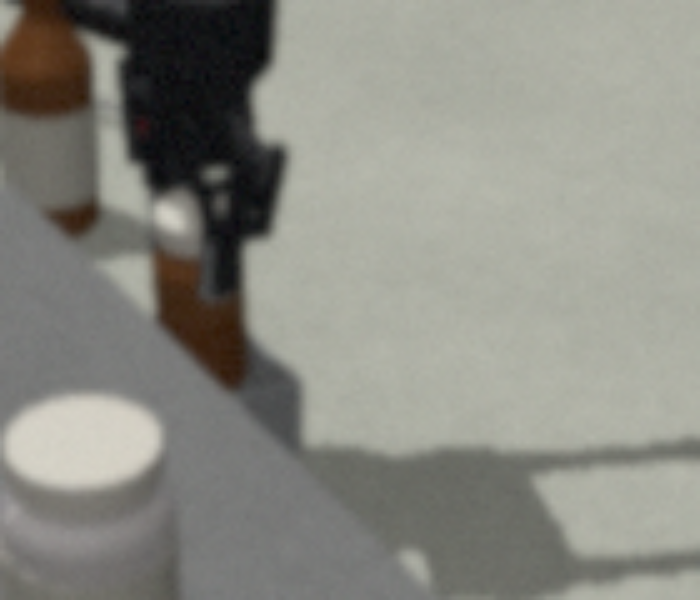

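```bash
python3 -m creep '[{"dx":0.002,"dy":-0.001,"dz":-0.01,"turn":0,"gripper":1},{"dx":0.001,"dy":0,"dz":-0.01,"turn":0,"gripper":1},{"dx":0,"dy":0,"dz":-0.007,"turn":0,"gripper":1},{"dx":0,"dy":0,"dz":0,"turn":0,"gripper":1}]' 30; python3 st.py
```

```text
time_s: 18.95
tcp_pos: [0.5034, -0.0886, 0.0829]
orientation: [[0.998, -0.037, 0.054], [-0.037, -0.999, -0.005], [0.054, 0.003, -0.999]]
wrist_force: [-0.0, -0.1, -3.1]
width: 0.566
18.95 [ 0.5034 -0.0886  0.0829] yaw -2.11 F [-0.0179 -0.0931 -3.1299] T [0.04   0.0352 0.0044] w 0.566 [-0.3189  0.2881  1.9024  0.0152  0.8986  1.2796]
```

```bash
python3 -m creep '[{"dx":-0.002,"dy":0.001,"dz":-0.004,"turn":0,"gripper":1},{"dx":-0.001,"dy":0,"dz":-0.003,"turn":0,"gripper":1},{"dx":-0.001,"dy":0,"dz":0,"turn":0,"gripper":1}]' 30; python3 st.py
```

```text
time_s: 19.25
tcp_pos: [0.4994, -0.0875, 0.0753]
orientation: [[0.998, -0.037, 0.054], [-0.037, -0.999, -0.005], [0.054, 0.003, -0.999]]
wrist_force: [0.2, -0.7, -2.7]
width: 0.569
19.25 [ 0.4994 -0.0875  0.0753] yaw -2.1 F [ 0.241  -0.7068 -2.6906] T [ 0.0083  0.0747 -0.046 ] w 0.569 [-0.3194  0.2921  1.9209  0.0156  0.8759  1.2784]
```

```bash
python3 -m creep '[{"dx":0,"dy":0,"dz":-0.002,"turn":0,"gripper":1},{"dx":0,"dy":0,"dz":0,"turn":0,"gripper":1}]' 30; python3 -m creep '[{"dx":0,"dy":0,"dz":-0.0015,"turn":0,"gripper":1},{"dx":0,"dy":0,"dz":0,"turn":0,"gripper":1}]' 30;python3 st.py
```

```text
time_s: 19.45
tcp_pos: [0.4992, -0.0874, 0.0733]
orientation: [[0.998, -0.037, 0.054], [-0.037, -0.999, -0.005], [0.054, 0.003, -0.999]]
wrist_force: [0.2, -0.4, -3.5]
width: 0.563
time_s: 19.65
tcp_pos: [0.4995, -0.0875, 0.072]
orientation: [[0.998, -0.037, 0.055], [-0.037, -0.999, -0.006], [0.055, 0.004, -0.998]]
wrist_force: [-0.4, 0.8, -2.4]
width: 0.567
19.65 [ 0.4995 -0.0875  0.072 ] yaw -2.1 F [-0.4371  0.7908 -2.3815] T [0.0235 0.046  0.0202] w 0.567 [-0.3194  0.2959  1.9256  0.0157  0.8662  1.2782]
```

```bash
python3 -m creep '[{"dx":0,"dy":0,"dz":-0.0015,"turn":0,"gripper":1},{"dx":0,"dy":0,"dz":0,"turn":0,"gripper":1}]' 30;  python3 -m creep '[{"dx":0,"dy":0,"dz":-0.001,"turn":0,"gripper":1},{"dx":0,"dy":0,"dz":0,"turn":0,"gripper":1}]' 30 | grep -A9 time
```

```text
time_s: 19.85
tcp_pos: [0.5004, -0.0878, 0.0718]
orientation: [[0.998, -0.037, 0.057], [-0.036, -0.999, -0.006], [0.057, 0.004, -0.998]]
wrist_force: [-0.4, -0.3, -3.0]
width: 0.562
time_s: 20.05
tcp_pos: [0.5011, -0.0879, 0.0717]
orientation: [[0.998, -0.037, 0.059], [-0.036, -0.999, -0.007], [0.059, 0.004, -0.998]]
wrist_force: [-0.8, 0.9, -1.4]
width: 0.565
```

```bash
python3 -m creep '[{"dx":-0.001,"dy":0,"dz":-0.002,"turn":0,"gripper":1},{"dx":0,"dy":0,"dz":0,"turn":0,"gripper":1}]' 30;python3 st.py; python3 tilt.py w24.png 300,180
```

```text
time_s: 20.25
tcp_pos: [0.5013, -0.0881, 0.0718]
orientation: [[0.997, -0.037, 0.062], [-0.037, -0.999, -0.007], [0.062, 0.005, -0.998]]
wrist_force: [0.5, -0.2, -3.2]
width: 0.566
20.25 [ 0.5013 -0.0881  0.0718] yaw -2.1 F [ 0.5253 -0.1785 -3.1759] T [ 0.0229  0.0141 -0.0013] w 0.566 [-0.3199  0.2954  1.9278  0.0167  0.8573  1.2771]
300,180 [ 0.5562 -0.0849  0.1238] n [-0.9741 -0.2249  0.0248] roll -83.7
```

View pics/w24.png

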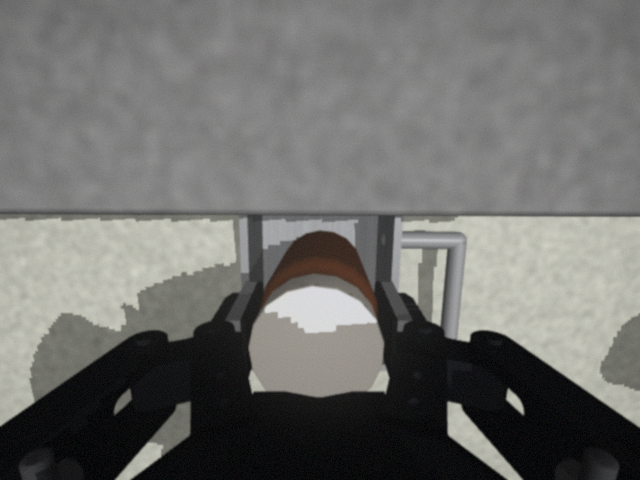

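```bash
python3 -m creep '[{"dx":-0.003,"dy":0.001,"dz":-0.004,"turn":0,"gripper":1},{"dx":0,"dy":0,"dz":0,"turn":0,"gripper":1}]' 30;python3 st.py
```

```text
time_s: 20.5
tcp_pos: [0.5018, -0.0893, 0.0715]
orientation: [[0.997, -0.036, 0.071], [-0.035, -0.999, -0.012], [0.071, 0.01, -0.997]]
wrist_force: [-0.1, -0.5, -2.9]
width: 0.564
20.5 [ 0.5018 -0.0893  0.0715] yaw -2.02 F [-0.0729 -0.5064 -2.9469] T [-0.0248  0.0461  0.0239] w 0.564 [-0.3204  0.2927  1.9339  0.0142  0.8442  1.2769]
```

```bash
python3 -m creep '[{"dx":-0.002,"dy":0.001,"dz":-0.002,"turn":0,"gripper":1},{"dx":-0.002,"dy":0.001,"dz":-0.002,"turn":0,"gripper":1}]' 30;python3 st.py
```

```text
time_s: 20.7
tcp_pos: [0.5015, -0.0893, 0.0706]
orientation: [[0.996, -0.036, 0.079], [-0.034, -0.999, -0.017], [0.08, 0.014, -0.997]]
wrist_force: [-1.7, -1.1, 20.3]
width: 0.568
20.7 [ 0.5015 -0.0893  0.0706] yaw -1.98 F [-1.6666 -1.1101 20.302 ] T [0.2139 0.1802 0.0213] w 0.568 [-0.3196  0.2894  1.9431  0.0125  0.8287  1.2782]
```

```bash
python3 -m creep '[{"dx":0,"dy":0,"dz":0.001,"turn":0,"gripper":1}]' 20;python3 st.py
```

```text
time_s: 20.8
tcp_pos: [0.5015, -0.0894, 0.0717]
orientation: [[0.996, -0.036, 0.08], [-0.034, -0.999, -0.017], [0.08, 0.014, -0.997]]
wrist_force: [0.1, 0.3, -3.4]
width: 0.565
20.8 [ 0.5015 -0.0894  0.0717] yaw -1.97 F [ 0.113   0.3205 -3.3651] T [-0.0406  0.0375  0.0208] w 0.565 [-0.3196  0.2877  1.9421  0.0124  0.8307  1.2782]
```

```bash
python3 -m creep '[{"dx":0,"dy":0,"dz":0,"turn":0,"gripper":0},{"dx":0,"dy":0,"dz":0,"turn":0,"gripper":-0.2},{"dx":0,"dy":0,"dz":0,"turn":0,"gripper":-0.3},{"dx":0,"dy":0,"dz":0,"turn":0,"gripper":-0.5},{"dx":0,"dy":0,"dz":0,"turn":0,"gripper":-0.7}]' 20;python3 st.py; python3 tilt.py w25.png 300,180; python3 - <<'E'
from h import *
c=capture("scene"); cv2.imwrite("pics/s25.png",cv2.resize(c["frame"][170:290,260:400],(700,600)))
E
```

```text
time_s: 21.3
tcp_pos: [0.5001, -0.0889, 0.0695]
orientation: [[0.996, -0.035, 0.076], [-0.034, -0.999, -0.016], [0.077, 0.013, -0.997]]
wrist_force: [0.0, -0.4, 0.3]
width: 0.851
21.3 [ 0.5001 -0.0889  0.0695] yaw -1.97 F [ 0.0298 -0.4373  0.3238] T [0.027  0.0146 0.0102] w 0.851 [-0.3196  0.2904  1.9448  0.0123  0.8291  1.2782]
300,180 [ 0.5543 -0.0852  0.1234] n [-0.0426  0.0018  0.9991] roll 0.1
```

View pics/w25.png

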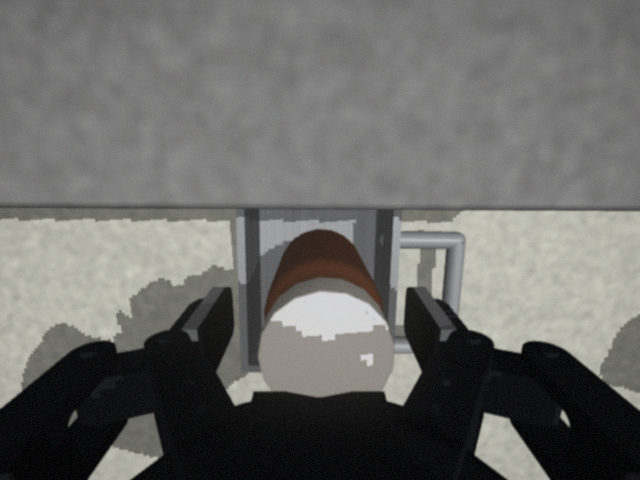

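View pics/s25.png

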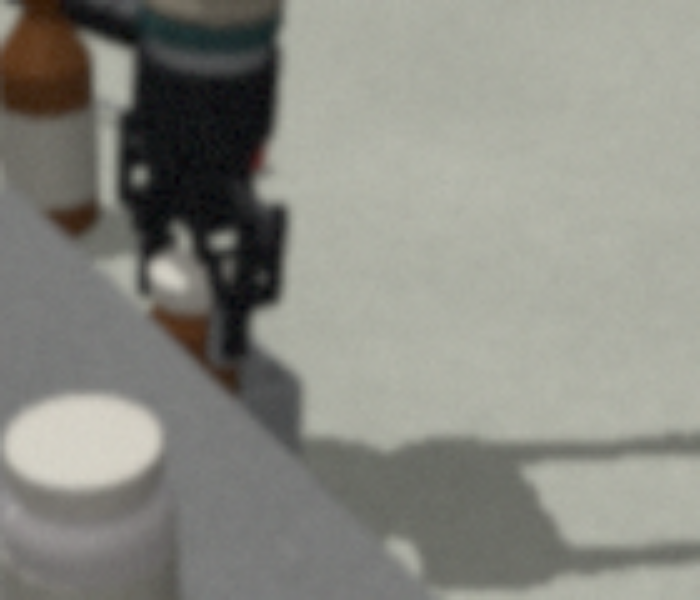

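```bash
python3 -m creep '[{"dx":0,"dy":0,"dz":0.01,"turn":0,"gripper":-0.7},{"dx":0.001,"dy":0,"dz":0.02,"turn":0,"gripper":-0.7},{"dx":0.001,"dy":0,"dz":0.03,"turn":0,"gripper":-0.7},{"dx":0,"dy":0,"dz":0.03,"turn":0,"gripper":-0.7},{"dx":0,"dy":0,"dz":0.03,"turn":0,"gripper":-0.7},{"dx":-0.02,"dy":0,"dz":0.02,"turn":0,"gripper":-0.7},{"dx":-0.04,"dy":0,"dz":0,"turn":0,"gripper":-0.7},{"dx":-0.04,"dy":0,"dz":0,"turn":0,"gripper":-0.7},{"dx":-0.04,"dy":0,"dz":0,"turn":0,"gripper":-0.7},{"dx":-0.02,"dy":-0.03,"dz":0,"turn":0,"gripper":-0.7},{"dx":-0.01,"dy":-0.04,"dz":0,"turn":0,"gripper":-0.7},{"dx":0,"dy":-0.04,"dz":0,"turn":0,"gripper":-0.7},{"dx":0,"dy":0,"dz":0,"turn":0,"gripper":-0.7}]' 20;python3 st.py; python3 - <<'E'
from h import *
np.set_printoptions(precision=4,suppress=True)
for n in ("scene","top"):
    c=capture(n); cv2.imwrite(f"pics/{n}6.png",c["frame"]); np.savez(f"{n}6.npz",**c)
P=pts(c);m=(P[...,2]>.105)&(P[...,2]<.125); m[:,:325]=0;m[:,375:]=0;m[:221]=0;m[265:]=0
print("cap",P[m].mean(0),P[m].min(0),P[m].max(0))
c0=dict(np.load("top0.npz")); d=cv2.absdiff(c0["frame"],c["frame"]).max(2)>50; cv2.imwrite("pics/d6.png",d.astype(np.uint8)*255)
E
```

```text
time_s: 22.7
tcp_pos: [0.3268, -0.2005, 0.2258]
orientation: [[0.995, -0.03, 0.091], [-0.028, -0.999, -0.025], [0.092, 0.022, -0.996]]
wrist_force: [-0.3, 1.0, 0.6]
width: 0.846
22.7 [ 0.3268 -0.2005  0.2258] yaw -1.61 F [-0.2851  1.0417  0.5673] T [ 0.0607 -0.0161 -0.0063] w 0.846 [-0.777  -0.0693  1.925   0.0494  1.2038  0.807 ]
cap [ 0.4968 -0.0901  0.1143] [ 0.4756 -0.1123  0.1066] [ 0.5194 -0.0684  0.1211]
```

View pics/top6.png

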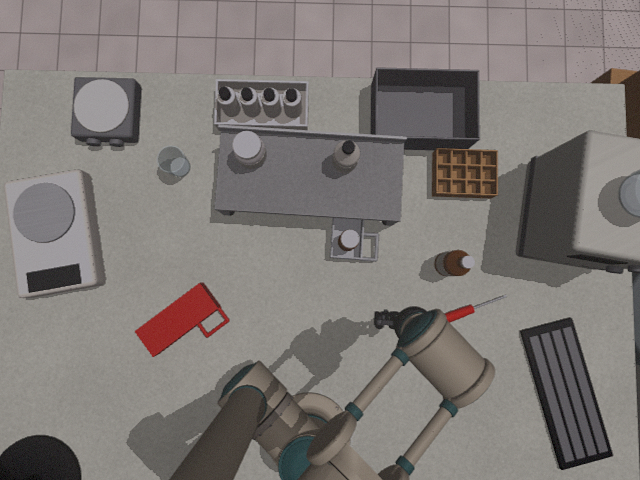

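View pics/scene6.png

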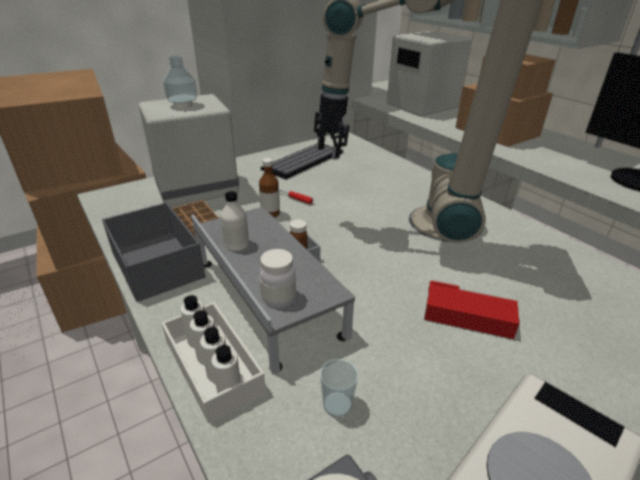

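View pics/d6.png

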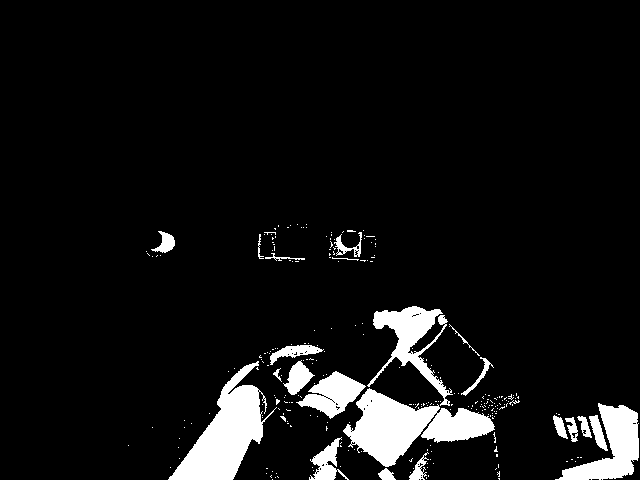

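The only changes in the top view are the tray, the jar and the arm. The jar's cap is at (349,240), its top 114 mm up and its centre at (0.497, −0.090), so it stands upright in the tray's front half. Handing in.

```bash
python3 -c "
from bench import *
print(sign_off())"
```

```text
the job is handed in; nothing more can be done
None
```

The job is done and handed in at about 23 s of the 69 s allowed. The tray is right way up, still about half under the shelf, and the amber jar stands upright in its open front half.

- **Tray:** I gripped the handle bar lightly, rolled the tray over its side wall on to its bottom, and released it. That moved it about 140 mm along the shelf. Afterwards the rim measured about 50 mm up and the tray floor 4 mm up. It points within about 1° of its first direction, and its centre is within about 6 mm of the shelf's front edge.
- **Jar:** The cap top measured 114 mm up, as expected for a 110 mm jar on a 4 mm floor. Its centre is at about (0.497, −0.090) m, clear of the shelf edge.
- **Everything else:** Comparing top views before and after shows only the tray, the jar and the arm changed. The bottles, beaker, box and red look-alike are where they were.

Two things were not perfect. The gripper's tilt drifted by up to about 6°, so the jar hung up to about 3° off vertical while carried. While setting it down the downward force briefly reached about 20 N (the limits are 40 N and 120 N), so I eased off before opening the gripper.

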